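# Draw a bowl out from between the jars with a spatula

## Task

Pull the flat wooden spatula straight up out of the utensil holder and, using only the spatula and never the gripper on the bowl, slide the steel bowl along the worktop out from between the two spice jars until its foot stands wholly on the round mat. Then stand the used spatula, blade down, in the steel tumbler and let go. Do not lift or tip the bowl, and leave the jars, the tumbler, the holder and the knobbed muddler in it where they are.

Things in the scene. Friction and masses are not known exactly. Their poses are not given: they have to be found in the camera images.
- spatula: Flat wooden spatula, 200 mm long, 60 g, upright in one of the holder's pockets (which one varies), blade down. Origin: middle of the blade's lower end edge; z runs up the handle. Blade z = 0 to 62 mm, 34 mm wide (y), 7 mm thick (x); straight handle above it to z = 200 mm, 20 mm wide (y), 12 mm thick (x). It has about its pocket's yaw. Swung fast, it can pivot between the fingers: grip firmly, carry gently.
- muddler: Wooden muddler, 155 mm long, standing in the holder's other pocket: round stem 11 to 16 mm across, with a ball knob 24 mm across on top (top at 163 mm above the worktop). Origin at the middle of its foot, z up. To be left there.
- holder: White glazed utensil holder, 1 kg, standing loose on the worktop: foot plate 70 mm (x) by 124 mm (y), 8 mm thick, carrying an upright body 32 mm (x) by 106 mm (y), rim 100 mm above the worktop. Two identical open pockets with centres at y = +26 and -26 mm in its frame, each 18 mm (x) by 40 mm (y), floor 8 mm above the worktop. Origin: centre of its underside.
- bowl: Empty round steel bowl, 92 mm across the rim, 36 mm high, foot about 60 mm across, about 70 g, upright on the worktop between the two jars with about 20 mm free on either side. Inside it is about 54 mm wide at 10 mm height and 72 mm at 30 mm height; its inner floor is 3 mm above the worktop. Origin: centre of its underside. It slides easily; the spatula's blade can push it from outside or drag it from inside against its wall.
- mat: Thin round grey mat lying flat, 140 mm across, flush with the worktop (no edge that can be felt), nearer the robot than the bowl. Origin: its centre.
- jar_left: Closed slim spice jar with a dark cap, 41 mm across, 105 mm high, standing loose on the left (+y) side of the bowl. Origin: centre of its underside.
- jar_right: Another spice jar of the same size and shape, on the right (-y) side of the bowl.
- tumbler: Empty steel tumbler, 68 mm across the rim, 50 mm across the foot, 92 mm high, about 140 g, standing upright and loose to the right. Inside about 60 mm wide at the mouth, narrowing to about 40 mm near its floor. Origin: centre of its underside. It stays standing with the spatula leaning in it.
There are look-alikes about, which are no part of the job. Leave any purple or turquoise look-alike of the tumbler alone.

How it is judged:
By the outcome, as a careful person would: the job done as asked, in the order asked, and still so for the second after the job is handed in, with the robot touching nothing.
It also fails if it takes over 58 s, if anything falls off the work surface, if the arm or the gripper's body presses on something with over 40 N, if the wrist force passes 120 N, or if a joint passes its speed limit or range.

## Robot

A 6-joint arm with a two-finger parallel gripper is mounted at the origin on a cart in front of the work surface, level with it; the furniture and walls round the work are solid. World frame = base frame: x ahead of the robot, y to its left, z up, the work surface at z = 0. Lengths are in m, angles in rad, forces in N, time in s.
With the tool pointing down it reaches from about 0.25 to 0.775 m from the base axis. Payload 8.9 kg.
Tool frame: the origin (TCP) lies between the finger pads; the fingertips stand ctrl.finger_overhang ahead of it and the grasp point (between the pads) is the TCP (ctrl.finger_overhang is the distance from the TCP to the fingertips, in m); z points along the fingers, y is the line along which they close (so a half turn about z gives the same grasp; the last joint's range is limited). The gripper opens to 85 mm and grips with 20 to 120 N. Pads are 22 mm wide; open, the fingers measure 114 mm over their backs; the gripper's body (76 mm by 85 mm) begins 54 mm behind the grasp point. The pads swing forward as they close: fully open they stand 13 mm farther back than shut.
Start: joints at [1.15, 0.291, -0.153, 1.127, 0, 1.431], TCP at [0.146, 0.504, 0.25] pointing down, gripper open.
Joint ranges: [-2.52, 2.52], [-0.91, 1.74], [-1.3, 1.37], [-1.96, 2.02], [-1.52, 1.47], [-3.14, 3.14]. Speed limits (rad/s): [2.22, 2.22, 2.79, 3.14, 3.14, 3.14].

## Interface

Orientations are given as [roll, pitch, yaw] about the fixed x, y, z axes, in that order (R = Rz(yaw) Ry(pitch) Rx(roll)).
In Python, from rig import state, imaging, workorder, ctrl gives the robot as it stands. The module is installed in compiled form; this text tells all that it offers.
- The arm moves only by the tool step_arm, never from a script. Its argument "series" is a list of rows, each a list of 2 entries, a list of its own where there are three numbers: the shift along the tool's x, y, z in m, then the turn, a rotation vector about the tool's x, y, z in rad. A call has 1 to 20 rows; each row is the pose to reach, as a shift and turn from the pose commanded when the call began, along the tool's axes at that moment; what a row does not reach only later rows make up. A row lasts 1/8 s, in which the tool goes at most 62.5 mm and 10.7 degrees, less where a joint would pass 70% of its speed; a pose out of reach is approached as far as the arm can. A call with a gripper value outside its range is refused whole. "gripper" is the closure in counts, from 0 (fully open) to 255 (shut), set as the call begins (left out, the last holds). The fingers move at their own pace and stop on an object; "grip_force" is the grip in N (left out, the last holds). Time passes only in rows, so rows that repeat a pose let the fingers close. It gives the time, the measured TCP pose, the force, the opening and the grip force at its end, in the units of the state.
- state(): the state, without advancing time (a new reading comes with each control period).
- imaging.get_image(name): name is "scene" or "top"; returns a dict with "color" (400x640x3 uint8, blue, green, red), "K" (3x3 intrinsics, pixels), "xyz" and "attitude" of the camera in the world. Camera axes: x right, y up, looking along -z (the intrinsics and any distortion apply to the point x, -y, -z); pixel columns grow to the right and rows downward; lengths in m; the calibration is good to about 2 mm. A picture is of the moment at which its call begins. There is no depth.
- workorder.sign_off(): hands the job in; it is judged then, once.
The state is a dict: "clock": time; "joint_pos": joint angles; "dq": joint speeds; "joint_torque": joint torques, N m; "eef_pos": TCP position; "tool_rot": TCP orientation; "contact_force": force on the tool from outside, world axes, zero at the start; "wrist_torque": the same for the moment, N m; "gripper_width": finger opening in m; "gripper_force": force on a finger pad.
Only numpy, scipy, OpenCV 4.12 (cv2) and the standard library are available. Lean on these libraries where they do the work, as an engineer would, in place of code of your own. Each camera call takes 0.05 s, during which the arm holds its last target. There are 200 camera calls.

## Working session

There is one attempt and no reset: what is moved stays moved. The work goes in short steps, Python scripts to look and compute and a tool call to move; the robot and the scene stay as the last step left them, time stands still between calls to the robot, and variables do not carry over. Pictures are saved under pics/ and viewed, at most 10 in all, crops included, and the job is handed in when it is done.

Besides the shell and the picture viewer there is one more tool, called in YAML: its name, and indented under it one key for each argument. step_arm: Moves the arm, as the interface text tells. Its arguments: {"type":"object","properties":{"series":{"type":"array"},"gripper":{"type":"number"},"grip_force":{"type":"number"}},"required":["series"]}

```bash
mkdir -p pics; cat > h.py <<'E'
import numpy as np, cv2
from scipy.spatial.transform import Rotation as R
from rig import state, imaging, workorder, ctrl
def get(n):
    d=imaging.get_image(n); return d
def rot(a):
    a=np.array(a,float)
    return a if a.shape==(3,3) else R.from_euler('xyz',a).as_matrix() if a.size==3 else R.from_quat(a).as_matrix()
def ray(d,u,v):
    K=np.array(d['K']); p=np.linalg.inv(K)@[u,v,1]
    return np.array(d['xyz'],float), rot(d['attitude'])@np.array([p[0],-p[1],-p[2]])
def onz(d,u,v,z):
    o,r=ray(d,u,v); return o+r*(z-o[2])/r[2]
def proj(d,P):
    c=rot(d['attitude']).T@(np.array(P)-np.array(d['xyz'])); p=np.array(d['K'])@[c[0],-c[1],-c[2]]; return p[:2]/p[2]
def tri(d1,p1,d2,p2):
    o1,r1=ray(d1,*p1);o2,r2=ray(d2,*p2)
    s=np.linalg.lstsq(np.c_[r1,-r2],o2-o1,rcond=None)[0]
    a,b=o1+r1*s[0],o2+r2*s[1]; return (a+b)/2,np.linalg.norm(a-b)
E
python3 - <<'E'
from h import *
for n in ('scene','top'):
    d=get(n); cv2.imwrite(f'pics/{n}0.png',d['color']); print({k:d[k] for k in d if k!='color'})
print(state(),ctrl.finger_overhang)
E
```

```text
{'K': array([[391.54322131,   0.        , 318.28529676],
       [  0.        , 391.54322131, 202.47409442],
       [  0.        ,   0.        ,   1.        ]]), 'xyz': array([0.22239898, 0.55004086, 0.71811124]), 'attitude': array([ 0.81300405, -0.00537984, -2.65517431])}
{'K': array([[364.48069763,   0.        , 319.31244196],
       [  0.        , 364.48069763, 202.62000863],
       [  0.        ,   0.        ,   1.        ]]), 'xyz': array([ 0.46797047, -0.06385067,  1.08067506]), 'attitude': array([ 0.09141807,  0.0186763 , -1.58482577])}
{'clock': 0.1, 'joint_pos': array([ 1.14967989e+00,  2.91219514e-01, -1.54001456e-01,  1.12665647e+00,
       -1.77137247e-05,  1.43151021e+00]), 'dq': array([-1.41517179e-03, -1.93870474e-03,  1.60092963e-04,  6.77357835e-04,
       -1.66050828e-04,  9.59800556e-05]), 'joint_torque': array([ 1.52013006e-03, -5.37977886e+01,  3.31919539e+01,  9.22611012e-03,
       -2.42728047e-04, -3.05100934e-05]), 'eef_pos': array([0.1458693 , 0.50398737, 0.24981043]), 'tool_rot': array([-3.14051955e+00, -1.32555107e-04,  2.85976227e+00]), 'contact_force': array([-0.01019129,  0.09521032, -0.38194867]), 'wrist_torque': array([-0.02244018,  0.02547401,  0.00122831]), 'gripper_force': 0.0, 'gripper_width': 0.08534980705557474} 0.019
```

View pics/scene0.png

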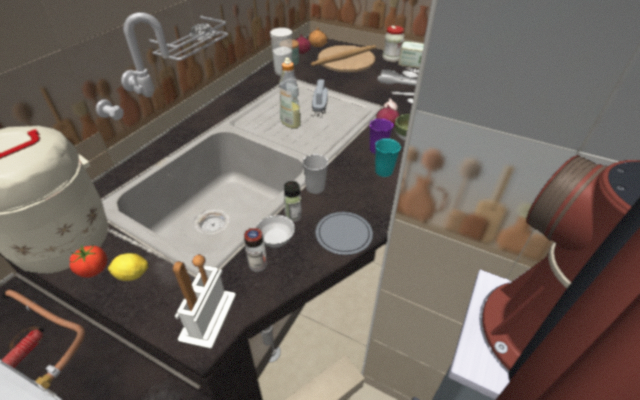

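View pics/top0.png

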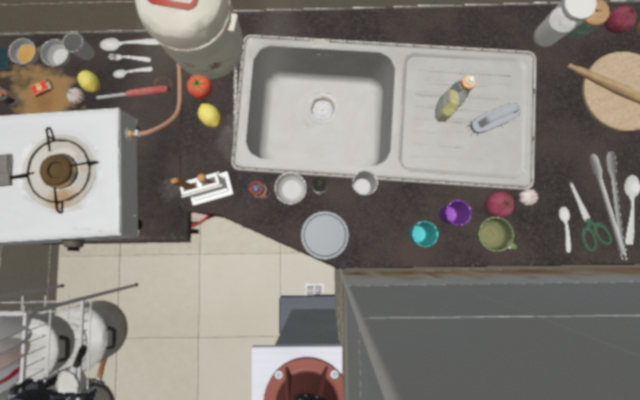

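The scene view shows the spatula (180,280) and muddler knob (200,262) in the holder (205,300), bowl (276,232) between the jars (255,248) and (292,200), mat (344,233) and steel tumbler (315,173). The top view shows the holder (207,187), bowl (290,188), jars (257,188) and (319,185), mat (325,235) and tumbler (365,183). Next come closer crops.

```bash
python3 - <<'E'
from h import *
t=cv2.imread('pics/top0.png'); s=cv2.imread('pics/scene0.png')
a=cv2.resize(t[160:265,150:390],None,fx=3.33,fy=3.33,interpolation=cv2.INTER_CUBIC)[:300*2]
cv2.imwrite('pics/tc.png',a)
b=cv2.resize(s[145:345,165:380],None,fx=3,fy=3,interpolation=cv2.INTER_CUBIC); cv2.imwrite('pics/sc.png',b)
d=get('top')
for n,u,v,z in [('bowlrim',290,188,.036),('mat',325,235,0),('tumbrim',365,183,.092),('jl',257,188,.105),('jr',319,185,.105),('wall',340,268,.5),('holder',208,186,.0)]: print(n,onz(d,u,v,z).round(3))
E
```

```text
bowlrim [0.608 0.039 0.036]
mat [ 0.471 -0.061  0.   ]
tumbrim [ 0.611 -0.172  0.092]
jl [0.6   0.121 0.105]
jr [ 0.605 -0.047  0.105]
wall [ 0.418 -0.085  0.5  ]
holder [0.623 0.289 0.   ]
```

View pics/tc.png

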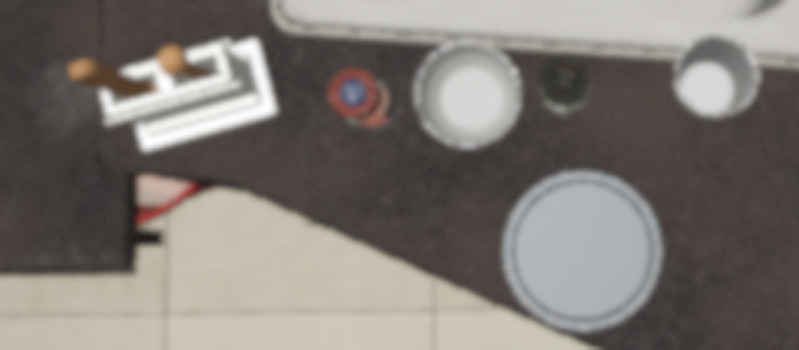

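View pics/sc.png

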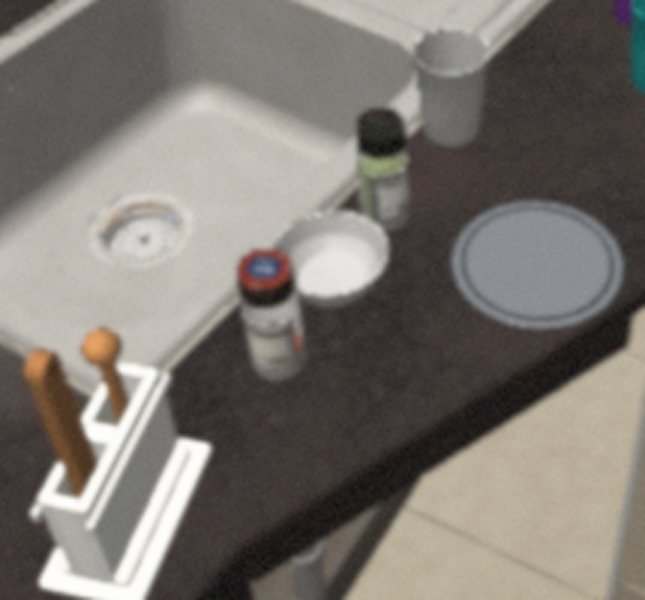

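The spatula is in the left (+y) pocket: handle top at crop (80,68) in the top view and (42,358) in the scene view. The muddler knob is at (172,55) and (102,347). There is a wall corner near (395,215) in the scene view, which I'll measure along with the rest.

```bash
python3 - <<'E'
from h import *
t=get('top'); s=get('scene')
T=lambda u,v:(150+u/3.33-.35,160+v/3.33-.35)
S=lambda u,v:(165+u/3-.33,145+v/3-.33)
P=lambda n,a,b:print(n,[x.round(4) for x in tri(t,T(*a),s,S(*b))])
P('spat top',(80,68),(42,358))
P('knob',(170,58),(101,348))
P('rim near-left',(107,123),(48,500)); P('rim right-near',(238,84),(165,378))
P('foot nr',(277,115),(207,447)); P('foot nl',(147,150),(135,595))
P('tumbler rim',(715,78),(452,45)); P('bowl rim',(467,93),(333,240))
P('jl cap',(354,95),(266,270)); P('jr cap',(565,80),(381,125)); P('mat',(582,250),(538,263))
for p in [(107,123),(238,84),(228,42),(98,90)]: print('rim z.1',onz(t,*T(*p),.1).round(4))
for p in [(715,78)]: print('tum z.092',onz(t,*T(*p),.092).round(4), onz(s,*S(452,45),.092).round(4))
print('bowl',onz(t,*T(467,93),.036).round(4),onz(s,*S(333,240),.036).round(4))
for p,z in [((340,268),0),((340,268),.3),((640,266),0)]: print('wall top',p,z,onz(t,*p,z).round(3))
print('corner',[onz(s,*p,z).round(3).tolist() for p,z in [((395,215),0),((430,0),.3),((413,110),.2),((368,370),-.3)]])
for p in [(.4,-.1,0),(.4,-.1,.2),(.4,-.1,.4)]: print(proj(t,p),proj(s,p))
E
```

```text
spat top [array([0.6083, 0.3061, 0.204 ]), np.float64(0.0031)]
knob [array([0.6231, 0.2581, 0.15  ]), np.float64(0.0045)]
rim near-left [array([0.5899, 0.3323, 0.11  ]), np.float64(0.0254)]
rim right-near [array([0.6125, 0.2241, 0.0861]), np.float64(0.0012)]
foot nr [array([0.5979, 0.2141, 0.0022]), np.float64(0.0031)]
foot nl [array([0.5674, 0.3282, 0.0104]), np.float64(0.0032)]
tumbler rim [array([ 0.609 , -0.1701,  0.0983]), np.float64(0.0015)]
bowl rim [array([0.6056, 0.0367, 0.0473]), np.float64(0.0044)]
jl cap [array([0.5994, 0.1244, 0.1013]), np.float64(0.0016)]
jr cap [array([ 0.6086, -0.0481,  0.1001]), np.float64(0.0025)]
mat [array([ 0.4702, -0.0595, -0.0028]), np.float64(0.0036)]
rim z.1 [0.5806 0.3279 0.1   ]
rim z.1 [0.611  0.2204 0.1   ]
rim z.1 [0.6459 0.2291 0.1   ]
rim z.1 [0.6079 0.3359 0.1   ]
tum z.092 [ 0.6105 -0.1705  0.092 ] [ 0.6121 -0.1776  0.092 ]
bowl [0.6091 0.0389 0.036 ] [0.6098 0.0274 0.036 ]
wall top (340, 268) 0 [ 0.374 -0.103  0.   ]
wall top (340, 268) 0.3 [ 0.4   -0.092  0.3  ]
wall top (640, 266) 0 [ 0.369 -0.968  0.   ]
corner [[0.377, -0.175, -0.0], [0.562, -0.92, 0.3], [0.423, -0.356, 0.2], [0.309, 0.097, -0.3]]
[338.83821439 259.12663822] [375.90144569 230.73498446]
[341.74261469 264.41239052] [385.89888091 167.2189844 ]
[346.37121394 272.83603277] [399.84035268  78.64561508]
```

```bash
python3 - <<'E'
from h import *
t=cv2.imread('pics/top0.png'); s=cv2.imread('pics/scene0.png')
a=cv2.resize(t[230:400,280:480],(400,340),interpolation=cv2.INTER_CUBIC)
b=cv2.resize(s[0:340,360:640],(494,600),interpolation=cv2.INTER_CUBIC)
o=np.zeros((600,800,3),np.uint8); o[:340,:400]=a; o[:,400:]=cv2.resize(b,(400,600))
o=np.clip(o*1.6,0,255).astype(np.uint8); cv2.imwrite('pics/w.png',o)
E
```

```text
(no output)
```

View pics/w.png

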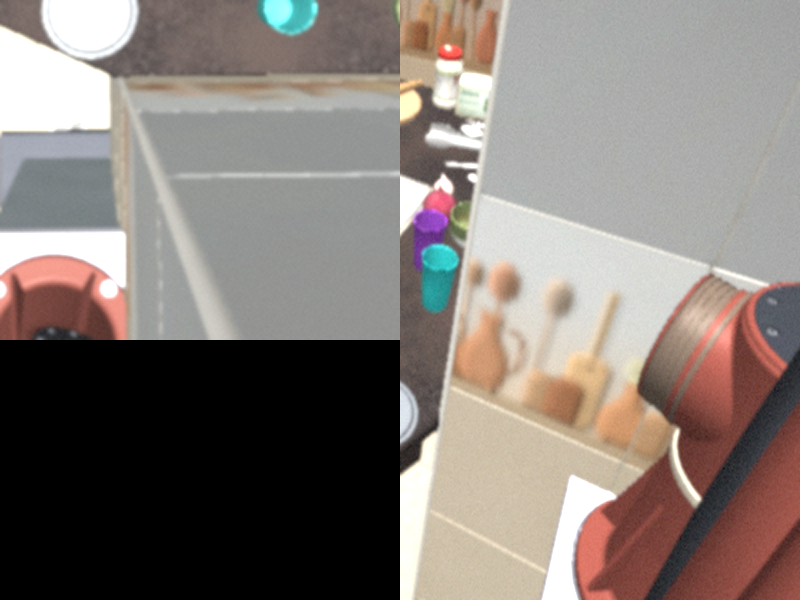

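The wall corner stands at about (0.37,-0.10) and is tall: base at top-view (337,267), radiating outward. The arm must keep to +y of it near the mat and tumbler. I'll grip the handle with the tool leaned about 35° toward +y, so the wrist stays away from the wall.

```bash
cat >> h.py <<'E'
def tool(yaw_deg,lean_deg):
    "tool y along spatula x (yaw); back of tool leaned toward +y by lean"
    return R.from_euler('z',90+yaw_deg,degrees=True)*R.from_euler('x',180,degrees=True)*R.from_euler('y',-lean_deg,degrees=True)
def rel(p,Rt,p0=None,R0=None):
    st=state(); p0=st['eef_pos'] if p0 is None else np.array(p0); R0=R.from_euler('xyz',st['tool_rot']) if R0 is None else R0
    d=R0.inv().apply(np.array(p)-p0); v=(R0.inv()*Rt).as_rotvec()
    print(d.round(4).tolist(),v.round(3).tolist(),'deg',np.degrees(np.linalg.norm(v)).round(1))
E
python3 - <<'E'
from h import *
rel([.606,.304,.285],tool(16.5,35)); rel([.606,.304,.285],tool(16.5,0))
print(tool(16.5,35).as_matrix().round(2))
E
```

```text
[-0.4976, -0.0643, -0.0349] [0.305, -0.558, 0.969] deg 66.4
[-0.4976, -0.0643, -0.0349] [-0.001, 0.0, 1.001] deg 57.4
[[-0.23  0.96  0.16]
 [ 0.79  0.28 -0.55]
 [-0.57  0.   -0.82]]
```

step_arm:
  series:
    - [[-0.06, -0.008, -0.035], [0.03, -0.06, 0.1]]
    - [[-0.12, -0.015, -0.035], [0.07, -0.13, 0.22]]
    - [[-0.18, -0.023, -0.035], [0.11, -0.2, 0.35]]
    - [[-0.24, -0.03, -0.035], [0.15, -0.27, 0.47]]
    - [[-0.3, -0.038, -0.035], [0.19, -0.34, 0.6]]
    - [[-0.36, -0.046, -0.035], [0.23, -0.42, 0.73]]
    - [[-0.42, -0.054, -0.035], [0.27, -0.5, 0.86]]
    - [[-0.47, -0.06, -0.035], [0.305, -0.558, 0.969]]
    - [[-0.498, -0.064, -0.035], [0.305, -0.558, 0.969]]
    - [[-0.498, -0.064, -0.035], [0.305, -0.558, 0.969]]
    - [[-0.498, -0.064, -0.035], [0.305, -0.558, 0.969]]
  gripper: 0

```text
clock: 1.62
eef_pos: [0.606, 0.3046, 0.2852]
tool_rot: [-3.141, 0.61, 1.859]
contact_force: [0.1, -0.1, 0.1]
gripper_width: 0.0854
gripper_force: 0.0
```

```bash
python3 - <<'E'
from h import *
s=state(); print(s['clock'],s['eef_pos'],s['tool_rot'],s['joint_pos'])
t=get('top'); c=get('scene')
for i in range(2):pass
o=np.zeros((600,800,3),np.uint8); o[:300,:480]=cv2.resize(t['color'],(480,300)); 
cv2.imwrite('pics/top1f.png',t['color']); cv2.imwrite('pics/scene1f.png',c['color'])
a=np.vstack([t['color'][60:360,:400],c['color'][80:380,:400]]); cv2.imwrite('pics/m1.png',a)
rel([.606,.304,.17],tool(16.5,35))
E
```

```text
1.625 [0.60595463 0.3046057  0.28521417] [-3.14130234  0.61005578  1.85889215] [ 0.60362915  0.78814023  0.62005118  1.61663632 -0.57583928  1.94999716]
[0.0654, -0.0001, 0.0955] [0.001, -0.001, 0.0] deg 0.1
```

View pics/m1.png

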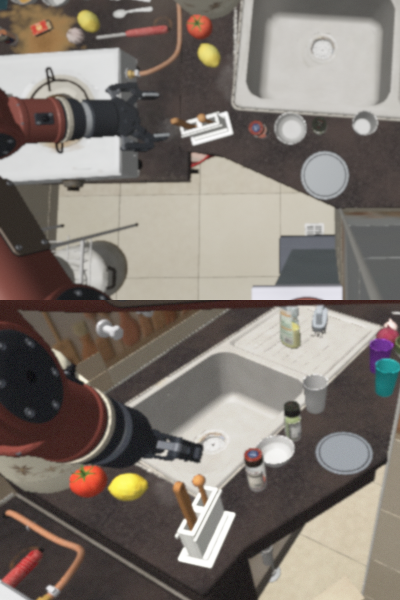

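The top view shows the open fingers by the handle with the holder at (205,128 in the crop), and the scene view shows the spatula clear below the gripper. The wrist is well to +y, as intended. Next: descend and grip.

step_arm:
  series:
    - [[0.02, 0, 0.03], [0, 0, 0]]
    - [[0.04, 0, 0.06], [0, 0, 0]]
    - [[0.055, 0, 0.08], [0, 0, 0]]
    - [[0.065, 0, 0.0955], [0, 0, 0]]
    - [[0.0654, 0, 0.0955], [0, 0, 0]]
    - [[0.0654, 0, 0.0955], [0, 0, 0]]

```text
clock: 2.48
eef_pos: [0.6068, 0.3039, 0.1709]
tool_rot: [3.14, 0.61, 1.858]
contact_force: [-0.1, 1.0, -0.5]
gripper_width: 0.0857
gripper_force: 0.0
```

step_arm:
  series:
    - [[0, 0, 0], [0, 0, 0]]
    - [[0, 0, 0], [0, 0, 0]]
    - [[0, 0, 0], [0, 0, 0]]
    - [[0, 0, 0], [0, 0, 0]]
    - [[0, 0, 0], [0, 0, 0]]
    - [[0, 0, 0], [0, 0, 0]]
    - [[0, 0, 0], [0, 0, 0]]
    - [[0, 0, 0], [0, 0, 0]]
  gripper: 255
  grip_force: 90

```text
clock: 3.48
eef_pos: [0.607, 0.3033, 0.1698]
tool_rot: [3.141, 0.61, 1.858]
contact_force: [0.3, -0.1, 1.2]
gripper_width: 0.0106
gripper_force: 87.8
```

```bash
python3 - <<'E'
from h import *
s=state(); print(s['clock'],s['eef_pos'],s['tool_rot'],s['gripper_width'],s['gripper_force'],s['contact_force'],s['wrist_torque'])
t=get('top');c=get('scene'); cv2.imwrite('pics/g.png',np.hstack([cv2.resize(c['color'][220:380,130:290],(480,480)),cv2.resize(t['color'][140:230,130:220],(320,320)).repeat(1,0) if 0 else cv2.resize(cv2.copyMakeBorder(t['color'][130:240,140:250],0,55,0,0,0),(320,480))]))
rel([.606,.304,.31],R.from_euler('xyz',s['tool_rot']))
E
```

```text
3.475 [0.60704688 0.3032619  0.16976262] [3.14075874 0.61047029 1.85809781] 0.010574966104602262 87.7932608127594 [ 0.25566538 -0.13830971  1.20606423] [ 0.31894594 -0.20091386  0.0893795 ]
[-0.0796, -0.0007, -0.1155] [-0.0, -0.0, -0.0] deg 0.0
```

View pics/g.png

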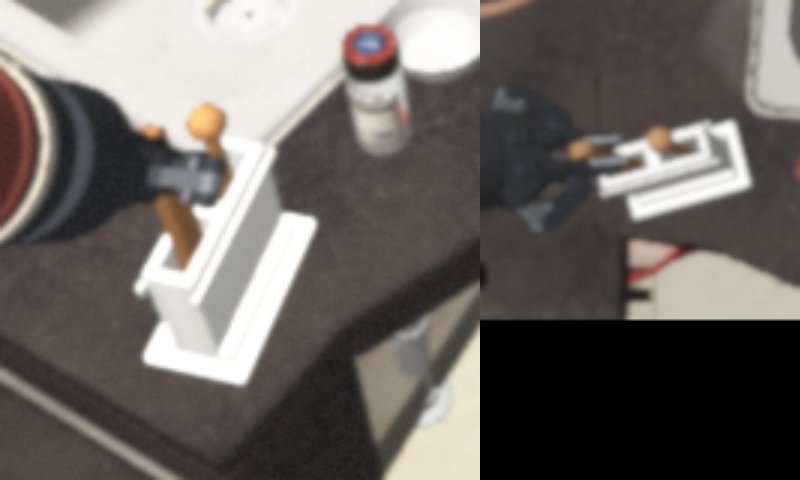

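Gripped at 10.6 mm width and 88 N. The handle sits between the pads (185,180), and the muddler knob (207,120) is untouched. Lift straight up.

step_arm:
  series:
    - [[-0.004, 0, -0.006], [0, 0, 0]]
    - [[-0.012, 0, -0.017], [0, 0, 0]]
    - [[-0.02, 0, -0.029], [0, 0, 0]]
    - [[-0.029, 0, -0.042], [0, 0, 0]]
    - [[-0.038, 0, -0.055], [0, 0, 0]]
    - [[-0.048, 0, -0.069], [0, 0, 0]]
    - [[-0.057, 0, -0.083], [0, 0, 0]]
    - [[-0.066, 0, -0.096], [0, 0, 0]]
    - [[-0.074, 0, -0.107], [0, 0, 0]]
    - [[-0.08, 0, -0.116], [0, 0, 0]]
    - [[-0.08, 0, -0.116], [0, 0, 0]]
    - [[-0.08, 0, -0.116], [0, 0, 0]]

```text
clock: 5.08
eef_pos: [0.6065, 0.3041, 0.3099]
tool_rot: [-3.141, 0.61, 1.859]
contact_force: [0.8, 0.9, 0.1]
gripper_width: 0.0111
gripper_force: 87.5
```

```bash
python3 - <<'E'
from h import *
s=state(); print(s['clock'],s['eef_pos'],s['gripper_width'],s['contact_force'])
t=get('top');c=get('scene'); cv2.imwrite('pics/top2.png',t['color']);cv2.imwrite('pics/l.png',cv2.resize(c['color'][150:350,100:360],(780,600)))
p=s['eef_pos']; print(proj(c,p),proj(c,p-[0,0,.162]))
E
```

```text
5.075 [0.60648151 0.30409205 0.30989139] 0.01111695092094515 [0.83385806 0.91467054 0.12054063]
[161.99725919 218.18060339] [187.10746479 283.41690591]
```

View pics/l.png

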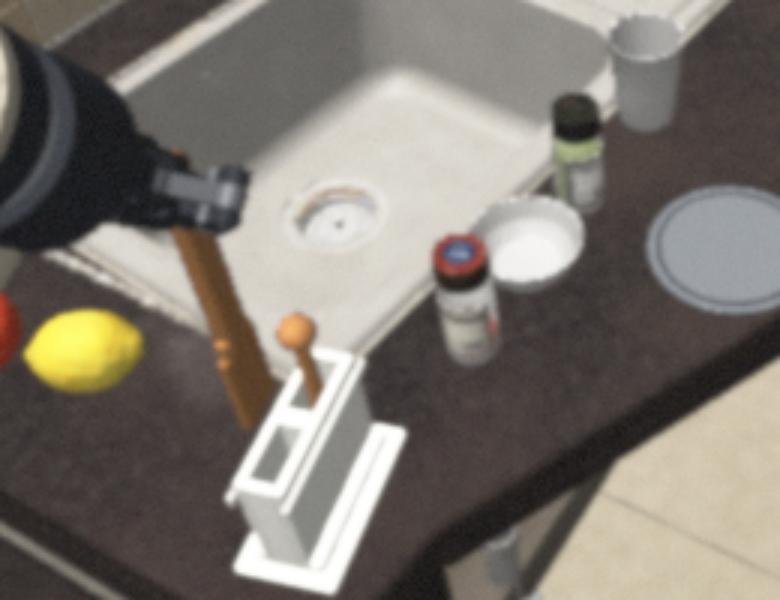

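Blade is clear of the holder, and the muddler has stayed put. The blade's lower end is near crop (262,412). Carry it to above the bowl.

```bash
python3 - <<'E'
from h import *
rel([.607,.037,.31],tool(20,35))
E
```

```text
[-0.21, -0.0752, 0.1468] [-0.036, -0.0, -0.05] deg 3.5
```

step_arm:
  series:
    - [[-0.006, -0.002, 0.004], [0, 0, 0]]
    - [[-0.017, -0.006, 0.012], [-0.003, 0, -0.004]]
    - [[-0.032, -0.0115, 0.0224], [-0.006, 0, -0.008]]
    - [[-0.05, -0.018, 0.035], [-0.009, 0, -0.012]]
    - [[-0.07, -0.025, 0.049], [-0.012, 0, -0.017]]
    - [[-0.09, -0.032, 0.063], [-0.015, 0, -0.021]]
    - [[-0.11, -0.0394, 0.077], [-0.019, 0, -0.026]]
    - [[-0.13, -0.0466, 0.091], [-0.022, 0, -0.031]]
    - [[-0.15, -0.0537, 0.105], [-0.026, 0, -0.036]]
    - [[-0.168, -0.06, 0.1174], [-0.029, 0, -0.04]]
    - [[-0.184, -0.066, 0.1286], [-0.032, 0, -0.044]]
    - [[-0.197, -0.0705, 0.1377], [-0.034, 0, -0.047]]
    - [[-0.206, -0.074, 0.144], [-0.036, 0, -0.05]]
    - [[-0.21, -0.075, 0.147], [-0.036, 0, -0.05]]
    - [[-0.21, -0.075, 0.147], [-0.036, 0, -0.05]]
    - [[-0.21, -0.075, 0.147], [-0.036, 0, -0.05]]

```text
clock: 7.18
eef_pos: [0.6075, 0.0375, 0.3102]
tool_rot: [3.14, 0.61, 1.92]
contact_force: [-0.2, 0.3, -0.5]
gripper_width: 0.0114
gripper_force: 87.6
```

```bash
python3 - <<'E'
from h import *
s=state(); print(s['clock'],s['eef_pos'],s['joint_pos'].round(2),s['contact_force'])
t=get('top');c=get('scene')
p=s['eef_pos']
a=t['color'][130:250,230:400];b=c['color'][130:280,220:380]
cv2.imwrite('pics/h.png',np.hstack([cv2.resize(cv2.copyMakeBorder(a,0,80,0,0,0) if 0 else a,(400,282)).copy() if 0 else cv2.resize(cv2.copyMakeBorder(a,0,90,0,0,0),(400,494)),cv2.resize(b,(400,375+119))]))
for dz in(.0,.100,.16): print(dz,'top',proj(t,p-[0,0,dz]).round(1),'scene',proj(c,p-[0,0,dz]).round(1))
for im,n in((t,'top'),(c,'scene')):
    h=cv2.cvtColor(im['color'],cv2.COLOR_BGR2HSV); m=cv2.inRange(h,(3,90,50),(22,255,230)); u,v=proj(im,p-[0,0,.1]).astype(int)
    mm=np.zeros_like(m); mm[max(0,v-60):v+60,max(0,u-50):u+50]=m[max(0,v-60):v+60,max(0,u-50):u+50]
    for k in cv2.findContours(mm,0,1)[0]:
        if cv2.contourArea(k)>15: print(n,cv2.contourArea(k),cv2.boxPoints(cv2.minAreaRect(k)).round(1).tolist())
E
```

```text
7.175 [0.60750417 0.03750967 0.31021817] [ 0.23  0.38 -0.01  1.09 -0.6   1.42] [-0.1509122   0.28751741 -0.54525988]
0.0 top [277.9 171.4] scene [263.8 128.8]
0.1 top [283.3 178.7] scene [268.1 170.2]
0.16 top [286.  182.3] scene [270.4 191.9]
top 18.0 [[279.0, 181.0], [287.5, 176.10000610351562], [289.0, 178.8000030517578], [280.5, 183.6999969482422]]
top 45.0 [[269.0, 166.0], [279.0, 166.0], [279.0, 172.0], [269.0, 172.0]]
scene 305.5 [[259.0, 125.0999984741211], [265.6000061035156, 124.30000305175781], [274.20001220703125, 194.39999389648438], [267.6000061035156, 195.1999969482422]]
```

View pics/h.png

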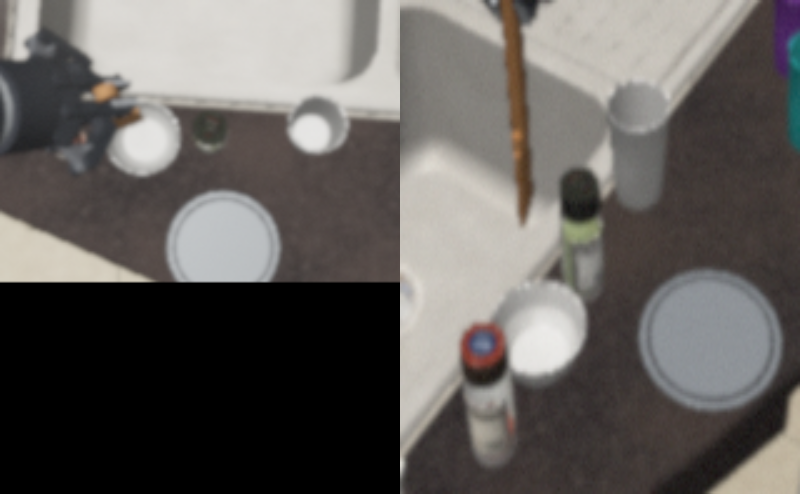

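The spatula hangs vertical. Its tip is at scene pixel (270,196), matching a tip about 0.16 m below the TCP, and the bowl is centred underneath. Lower it into the bowl.

step_arm:
  series:
    - [[0.004, 0, 0.006], [0, 0, 0]]
    - [[0.012, 0, 0.017], [0, 0, 0]]
    - [[0.022, 0, 0.031], [0, 0, 0]]
    - [[0.033, 0, 0.047], [0, 0, 0]]
    - [[0.044, 0, 0.063], [0, 0, 0]]
    - [[0.054, 0, 0.077], [0, 0, 0]]
    - [[0.063, 0, 0.09], [0, 0, 0]]
    - [[0.07, 0, 0.1], [0, 0, 0]]
    - [[0.075, 0, 0.107], [0, 0, 0]]
    - [[0.078, 0, 0.111], [0, 0, 0]]
    - [[0.079, 0, 0.113], [0, 0, 0]]
    - [[0.079, 0, 0.113], [0, 0, 0]]

```text
clock: 8.78
eef_pos: [0.6077, 0.0371, 0.1727]
tool_rot: [3.14, 0.61, 1.919]
contact_force: [0.4, 0.6, -0.5]
gripper_width: 0.0111
gripper_force: 87.6
```

```bash
python3 - <<'E'
from h import *
s=state(); p=s['eef_pos'];print(s['clock'],p,s['contact_force'])
R0=tool(20,35)
# TCP waypoints: blade leads bowl by ~18 mm
def b(x,y,yaw): a=np.radians(yaw); return [x-.018*np.cos(a),y-.018*np.sin(a),p[2]]
for x,y,w in [(.607,.037,20),(.579,.027,20),(.551,.0165,20),(.525,-.001,30),(.50,-.022,38),(.474,-.045,39)]:
    print(x,y,w); rel(b(x,y,w),tool(w,35),p,R.from_euler('xyz',s['tool_rot']))
E
```

```text
8.775 [0.60772855 0.03708023 0.17268821] [ 0.4072696   0.61116921 -0.51057639]
0.607 0.037 20
[0.0001, -0.0187, -0.0001] [0.001, -0.0, -0.001] deg 0.1
0.579 0.027 20
[0.0003, -0.0484, -0.0003] [0.001, -0.0, -0.001] deg 0.1
0.551 0.0165 20
[0.0, -0.0783, -0.0001] [0.001, -0.0, -0.001] deg 0.1
0.525 -0.001 30
[-0.0088, -0.1085, 0.0059] [-0.099, -0.0, -0.144] deg 10.0
0.5 -0.022 38
[-0.0199, -0.1386, 0.0137] [-0.179, -0.0, -0.258] deg 18.0
0.474 -0.045 39
[-0.0306, -0.1708, 0.0211] [-0.189, -0.0, -0.272] deg 19.0
```

step_arm:
  series:
    - [[0, -0.005, 0], [0, 0, 0]]
    - [[0, -0.01, 0], [0, 0, 0]]
    - [[0, -0.015, 0], [0, 0, 0]]
    - [[0, -0.019, 0], [0, 0, 0]]
    - [[0, -0.023, 0], [0, 0, 0]]
    - [[0, -0.028, 0], [0, 0, 0]]
    - [[0, -0.033, 0], [0, 0, 0]]
    - [[0, -0.039, 0], [0, 0, 0]]
    - [[0, -0.045, 0], [0, 0, 0]]
    - [[0, -0.051, 0], [0, 0, 0]]
    - [[0, -0.057, 0], [0, 0, 0]]
    - [[0, -0.063, 0], [0, 0, 0]]
    - [[0, -0.069, 0], [0, 0, 0]]
    - [[0, -0.074, 0], [0, 0, 0]]
    - [[0, -0.078, 0], [0, 0, 0]]
    - [[0, -0.078, 0], [0, 0, 0]]

```text
clock: 10.78
eef_pos: [0.534, 0.0102, 0.1724]
tool_rot: [3.141, 0.61, 1.92]
contact_force: [0.5, 0.3, 0.4]
gripper_width: 0.0111
gripper_force: 87.6
```

```bash
cat >> h.py <<'E'
def bowl(d,guess,z=.036,r=50):
    u,v=proj(d,[*guess,z]).astype(int); x=d['color'][v-r:v+r,u-r:u+r]; h=cv2.cvtColor(x,cv2.COLOR_BGR2HSV)
    m=cv2.inRange(h,(0,0,95),(180,45,255)); n,l,st,ce=cv2.connectedComponentsWithStats(m)
    i=l[r,r] or 1+np.argmax(st[1:,4]); return st[i]+[u-r,v-r,0,0,0],ce[i]+[u-r,v-r]
E
python3 - <<'E'
from h import *
s=state(); p=s['eef_pos'];print(s['clock'],p,s['contact_force'],s['joint_pos'].round(2))
t=get('top');c=get('scene')
for d in(t,c):
    st,ce=bowl(d,(.551,.0165)); print(st,ce,onz(d,st[0]+st[2]/2,st[1]+st[3]/2,.03).round(4), proj(d,[.551,.0165,.036]))
cv2.imwrite('pics/d.png',np.vstack([cv2.resize(t['color'][130:265,220:400],(400,300)),cv2.resize(c['color'][150:300,220:420],(400,300))]))
E
```

```text
10.775 [0.53397245 0.01023878 0.17242156] [0.46444426 0.34405604 0.39528168] [ 0.21  0.35 -0.45  0.67 -0.6   1.4 ]
[ 247  189  100   68 3431] [303.24948994 232.23375109] [0.5066 0.0196 0.03  ] [297.77835829 207.46275435]
[ 249  180  100   75 3841] [295.32986202 219.53814111] [ 0.5757 -0.0247  0.03  ] [299.30026987 230.27739399]
```

View pics/d.png

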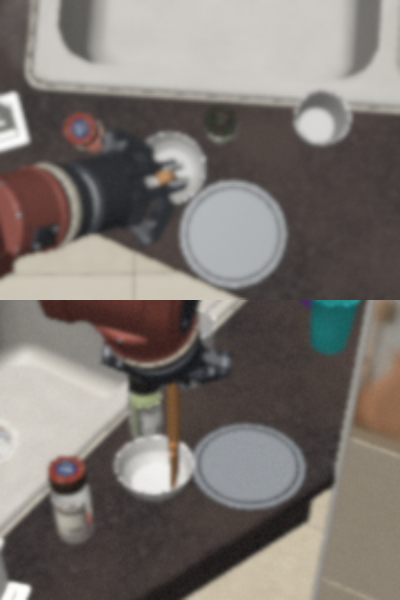

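The tenth and last view shows the bowl at scene pixel (297,232), where expected (299,230), upright with the blade inside. The jars are unmoved and the mat lies ahead. Continue along the curve, then check the bowl numerically.

```bash
python3 - <<'E'
from h import *
s=state(); p=np.array([.5341,.0105,.1724])
def b(x,y,yaw): a=np.radians(yaw); return [x-.018*np.cos(a),y-.018*np.sin(a),p[2]]
for x,y,w in [(.538,.010,25),(.525,-.001,30),(.512,-.012,35),(.50,-.022,39),(.487,-.0335,39),(.474,-.045,39)]:
    rel(b(x,y,w),tool(w,35),p,tool(20,35))
E
```

```text
[-0.0028, -0.0144, 0.0019] [-0.05, -0.0, -0.071] deg 5.0
[-0.0089, -0.0302, 0.0062] [-0.1, -0.0, -0.143] deg 10.0
[-0.0149, -0.0458, 0.0105] [-0.15, 0.0, -0.214] deg 15.0
[-0.0203, -0.0602, 0.0142] [-0.19, 0.0, -0.272] deg 19.0
[-0.0255, -0.0763, 0.0178] [-0.19, 0.0, -0.272] deg 19.0
[-0.0307, -0.0925, 0.0215] [-0.19, 0.0, -0.272] deg 19.0
```

step_arm:
  series:
    - [[-0.001, -0.005, 0.0007], [-0.017, 0, -0.024]]
    - [[-0.0019, -0.01, 0.0013], [-0.034, 0, -0.048]]
    - [[-0.0028, -0.0144, 0.0019], [-0.05, 0, -0.071]]
    - [[-0.0048, -0.0197, 0.0033], [-0.067, 0, -0.095]]
    - [[-0.0069, -0.025, 0.0048], [-0.083, 0, -0.119]]
    - [[-0.0089, -0.0302, 0.0062], [-0.1, 0, -0.143]]
    - [[-0.0109, -0.0354, 0.0076], [-0.117, 0, -0.167]]
    - [[-0.0129, -0.0406, 0.0091], [-0.133, 0, -0.19]]
    - [[-0.0149, -0.0458, 0.0105], [-0.15, 0, -0.214]]
    - [[-0.0167, -0.0506, 0.0117], [-0.163, 0, -0.233]]
    - [[-0.0185, -0.0554, 0.013], [-0.177, 0, -0.253]]
    - [[-0.0203, -0.0602, 0.0142], [-0.19, 0, -0.272]]
    - [[-0.022, -0.0656, 0.0154], [-0.19, 0, -0.272]]
    - [[-0.0238, -0.071, 0.0166], [-0.19, 0, -0.272]]
    - [[-0.0255, -0.0763, 0.0178], [-0.19, 0, -0.272]]
    - [[-0.0272, -0.0817, 0.019], [-0.19, 0, -0.272]]
    - [[-0.029, -0.0871, 0.0203], [-0.19, 0, -0.272]]
    - [[-0.0307, -0.0925, 0.0215], [-0.19, 0, -0.272]]
    - [[-0.0307, -0.0925, 0.0215], [-0.19, 0, -0.272]]
    - [[-0.0307, -0.0925, 0.0215], [-0.19, 0, -0.272]]

```text
clock: 13.38
eef_pos: [0.4601, -0.0566, 0.1722]
tool_rot: [3.141, 0.611, 2.251]
contact_force: [0.3, -0.0, -1.7]
gripper_width: 0.0108
gripper_force: 87.6
```

```bash
python3 - <<'E'
from h import *
s=state(); p=s['eef_pos'];print(s['clock'],p,s['contact_force'],s['joint_pos'].round(2))
t=get('top');c=get('scene'); cv2.imwrite('pics/top3.png',t['color']);cv2.imwrite('pics/scene3.png',c['color'])
for n,d in(('t',t),('c',c)):
    h=cv2.cvtColor(d['color'],cv2.COLOR_BGR2HSV); u,v=proj(d,[.474,-.045,.036]).astype(int); print(n,u,v, proj(d,[.471,-.0605,0]).round(0))
    m=cv2.inRange(h,(0,0,195),(180,25,255)); mm=np.zeros_like(m); mm[v-30:v+30,u-30:u+30]=m[v-30:v+30,u-30:u+30]
    for k in cv2.findContours(mm,0,1)[0]:
        if cv2.contourArea(k)>30: (x,y),r=cv2.minEnclosingCircle(k); print('white',x,y,r,cv2.boundingRect(k),'z.003',onz(d,x,y,.003).round(4),'z.036',onz(d,x,y,.036).round(4))
    g=cv2.cvtColor(d['color'],cv2.COLOR_BGR2GRAY)
    print('\n'.join(' '.join('%3d'%q for q in r) for r in g[v-28:v+40:4,u-44:u+44:4]))
E
```

```text
13.375 [ 0.46007641 -0.05662428  0.17222101] [ 0.27268748 -0.03746961 -1.70490664] [ 0.02  0.05 -0.88  0.23 -0.47  0.81]
t 319 234 [325. 235.]
white 319.0 228.0 8.062357902526855 (311, 224, 17, 9) z.003 [ 0.4919 -0.0431  0.003 ] z.036 [ 0.4911 -0.0438  0.036 ]
 57  64  64  65  56  61  59  61  70  63  63  61  68  64  68  69  71  69  72  70  72  70
 60  57  63  58  54  62  62  63  63  59  66  78  86  81  68  68  69  69  68  66  71  64
 62  59  55  59  65  62  65  59  63  90 163 156 151 152 156 156  74  74  68  69  68  72
 61  63  59  64  64  65  63  63 117 190 155 159 173 182 178 158 159  79  67  67  67  66
 63  65  63  70  71  67  69  86 140 153 172 178 172 162 184 180 166 162  68  66  68  65
 62  69  66  67  69  64  63 131 147 192 214 214 209 183 167 178 177 151 112  64  70  68
 67  62  66  69  82  69  50  49  57  85 203 212 177 191 170 180 178 166 151  66  70  67
 67  72  65  69  72 103  94  46  56  54 110  90 135 182 172 178 177 173 156  64  66  70
 67  65  66  70  73  93  55  53  79  61  50  84 143 134 160 177 177 171 151  67  59  65
184 118  69  71  67  47  46  49  50  47 139 142
[... 1619 characters left out ...]
  55  61  59  52 132 147 170 226 234 236 236 235 102 202 184 150 153 116 109  53  58
 60  58  55  55  54 114 116 155 229 231 232 233 236 187 196 152 151 153 110  99  60  56
 53  57  56  52  54  65 134 142 113 157 206 202 210 148 144 151 150 148 124  72  53  50
 45  57  60  55  60  58 101 122 143 138 115 117 131 149 153 151 149 110 119  54  42  31
 53  55  59  58  55  64  62  89 135 120 138 151 147 145 148 125 123 118  54  32  53 167
 51  55  56  63  62  56  62  63  69 101 136 139 132 131 132 120  65  43  27  28 150 185
 54  51  61  64  62  59  63  66  64  62  64  63  67  65  57  51  28  26  30  32 169 187
 57  56  51  59  58  65  68  69  66  63  67  65  65  56  38  30  30  27  30  68 185 186
```

step_arm:
  series:
    - [[0, -0.003, 0], [0, 0, 0]]
    - [[0, -0.005, 0], [0, 0, 0]]
    - [[0, -0.005, 0], [0, 0, 0]]
    - [[0, 0, 0], [0, 0, 0]]
    - [[0, 0.005, 0], [0, 0, 0]]
    - [[0, 0.009, 0], [0, 0, 0]]
    - [[0, 0.009, 0], [0, 0, 0]]
    - [[-0.003, 0.009, -0.004], [0, 0, 0]]
    - [[-0.009, 0.009, -0.013], [0, 0, 0]]
    - [[-0.018, 0.009, -0.026], [0, 0, 0]]
    - [[-0.029, 0.009, -0.041], [0, 0, 0]]
    - [[-0.041, 0.009, -0.058], [0, 0, 0]]
    - [[-0.053, 0.009, -0.076], [0, 0, 0]]
    - [[-0.064, 0.009, -0.092], [0, 0, 0]]
    - [[-0.073, 0.009, -0.104], [0, 0, 0]]
    - [[-0.079, 0.009, -0.113], [0, 0, 0]]
    - [[-0.08, 0.009, -0.115], [0, 0, 0]]
    - [[-0.08, 0.009, -0.115], [0, 0, 0]]

```text
clock: 15.72
eef_pos: [0.4666, -0.0506, 0.3121]
tool_rot: [3.141, 0.61, 2.252]
contact_force: [-0.4, -0.0, -0.8]
gripper_width: 0.0109
gripper_force: 87.6
```

```bash
python3 - <<'E'
from h import *
s=state(); p=s['eef_pos'];print(s['clock'],p,s['contact_force'],s['joint_pos'].round(2))
t=get('top');c=get('scene'); cv2.imwrite('pics/top4.png',t['color']);cv2.imwrite('pics/scene4.png',c['color'])
c0=cv2.imread('pics/scene0.png')
m=cv2.inRange(cv2.absdiff(c['color'],c0).max(2),25,255)
u,v=proj(c,[.474,-.045,.036]).astype(int); mm=np.zeros_like(m); mm[v-30:v+35,u-40:u+45]=m[v-30:v+35,u-40:u+45]
for k in cv2.findContours(mm,0,1)[0]:
    if cv2.contourArea(k)>60: print(cv2.boundingRect(k),cv2.contourArea(k))
for e in [(.474,-.045),(.48,-.04)]:
    a=np.linspace(0,6.28,60); q=np.array([proj(c,[e[0]+.046*np.cos(i),e[1]+.046*np.sin(i),.036]) for i in a]); print(e,'rim box',q.min(0).round(1),q.max(0).round(1))
h=cv2.cvtColor(c['color'],cv2.COLOR_BGR2HSV); w=cv2.inRange(h,(0,0,195),(180,25,255)); w[:,:u-30]=0;w[:,u+30:]=0;w[:v-25]=0;w[v+25:]=0
k=max(cv2.findContours(w,0,1)[0],key=cv2.contourArea); x,y,ww,hh=cv2.boundingRect(k); print('floor',(x,y,ww,hh),onz(c,x+ww/2,y+hh/2,.003))
g=cv2.cvtColor(c['color'],cv2.COLOR_BGR2GRAY)
print(u-44,v-24);print('\n'.join(' '.join('%3d'%q for q in r) for r in g[v-24:v+40:4,u-44:u+44:3]))
E
```

```text
15.725 [ 0.46661848 -0.0505754   0.31211453] [-0.41940264 -0.00324966 -0.80286222] [ 0.03 -0.11 -0.61  0.67 -0.47  0.83]
(321, 212, 40, 33) 847.0
(0.474, -0.045) rim box [320.8 211.2] [359.3 239.3]
(0.48, -0.04) rim box [317.6 211.7] [356.2 239.8]
floor (329, 220, 27, 21) [ 0.47241819 -0.05902604  0.003     ]
296 200
141 131  65  66  69  67  67  64  65  63  62  63  62  66  64  60  56  60  60  62  61  63  59  60  64  57  58  64  63  60
101 107  67  65  64  63  62  63  65  64  58  62  61  64  61  63  59  67  59  59  57  63  60  56  57  59  54  60  57  60
138 125  72  65  69  68  66  64  65  65  63  62  64  65  56  58  61  55  59  62  64  57  59  56  57  53  58  54  59  61
142 105  66  61  64  65  61  61  62  63  59  64  81 109 145 156 143 111  98  66  60  58  59  57  54  56  56  54  56  62
125  89  63  64  57  62  61  60  57  70 138 159 167 167 175 178 183 184 187 154 122 109  69  59  57  56  50  47  50  54
 92  67  57  60  63  58  56  61  94 161 149 148 162 175 190 197 191 189 186 186 194 139 125 109  60  52  56  55  52  57
 59  57  58  61  56  58  58  93 130 138 139 178 194 207 222 2
[... 438 characters left out ...]
  54  54  92 127 132 144 117 125 168 209 195 207 169 131 128 146 146 146 133 123  99  51  51  50  34
 49  54  53  56  57  56  60  62 100 129 118 144 145 127 114 113 122 136 148 150 149 146 127 119 115  53  48  37  32  75
 52  53  53  57  58  57  60  63  56  71 123 128 117 132 143 145 146 148 149 140 123 112 131  92  51  33  26  82 163 177
 50  54  53  53  59  62  63  56  57  61  60  67  96 136 136 133 131 127 131 131 118  79  48  34  24  27  57 170 176 166
 49  51  57  61  63  61  61  58  61  65  68  63  63  62  62  60  63  62  60  62  49  33  26  28  34  33  88 179 179 162
 55  58  54  56  58  62  66  63  67  67  63  66  65  63  64  62  63  58  50  30  28  29  28  29  36  45 140 183 177 154
```

The bowl's rim box (321–361, 212–245) matches a centre of (0.474,-0.045), 15 mm from the mat's centre, so its foot is wholly on the mat. Next I check the arm's clearance to the wall and plan the tumbler move.

```bash
python3 - <<'E'
from h import *
t0=cv2.imread('pics/top0.png');t4=cv2.imread('pics/top4.png')
m=cv2.inRange(cv2.absdiff(t0,t4).max(2),30,255); m=cv2.morphologyEx(m,cv2.MORPH_OPEN,np.ones((3,3)))
for r in range(180,400,12):
    x=np.flatnonzero(m[r]); print(r,(x.min(),x.max()) if len(x) else None,end=' | ')
print()
Rt=R.from_rotvec(np.radians(12)*np.array([-np.sin(np.radians(20)),np.cos(np.radians(20)),0]))*tool(20,35)
h=np.array([np.cos(np.radians(20)),np.sin(np.radians(20)),0]); s=np.sin(np.radians(12))*h+[0,0,np.cos(np.radians(12))]
C=np.array([.610,-.172,0])
st=state(); p0=st['eef_pos']; R0=R.from_euler('xyz',st['tool_rot'])
for z in (.14,.013): 
    q=C-.004*h+[0,0,z]+.162*s; print(q.round(4)); rel(q,Rt,p0,R0)
print('back',Rt.apply([0,0,-.305]),R0.apply([0,0,-.305]))
print('down in tool', Rt.inv().apply([0,0,-1]).round(3), 'along -s',Rt.inv().apply(-s).round(3))
E
```

```text
180 (np.int64(170), np.int64(305)) | 192 (np.int64(274), np.int64(306)) | 204 (np.int64(286), np.int64(294)) | 216 None | 228 (np.int64(281), np.int64(321)) | 240 (np.int64(285), np.int64(330)) | 252 (np.int64(268), np.int64(329)) | 264 (np.int64(247), np.int64(329)) | 276 (np.int64(205), np.int64(323)) | 288 (np.int64(185), np.int64(292)) | 300 (np.int64(178), np.int64(281)) | 312 (np.int64(172), np.int64(279)) | 324 (np.int64(172), np.int64(257)) | 336 (np.int64(148), np.int64(258)) | 348 (np.int64(137), np.int64(256)) | 360 (np.int64(131), np.int64(251)) | 372 (np.int64(127), np.int64(250)) | 384 (np.int64(18), np.int64(250)) | 396 (np.int64(15), np.int64(313)) | 
[ 0.6379 -0.1618  0.2985]
[-0.1517, 0.0631, 0.1222] [0.36, 0.034, 0.152] deg 22.5
[ 0.6379 -0.1618  0.1715]
[-0.079, 0.0631, 0.2263] [0.36, 0.034, 0.152] deg 22.5
back [-0.011021    0.18215681  0.24438174] [-0.11000612  0.13573769  0.24999787]
down in tool [0.561 0.208 0.801] along -s [ 0.574 -0.     0.819]
```

step_arm:
  series:
    - [[-0.005, 0.002, 0.004], [0.011, 0.001, 0.005]]
    - [[-0.015, 0.006, 0.012], [0.036, 0.003, 0.015]]
    - [[-0.03, 0.013, 0.024], [0.072, 0.007, 0.03]]
    - [[-0.047, 0.02, 0.038], [0.112, 0.011, 0.047]]
    - [[-0.064, 0.0265, 0.051], [0.151, 0.014, 0.064]]
    - [[-0.08, 0.033, 0.065], [0.191, 0.018, 0.081]]
    - [[-0.097, 0.04, 0.078], [0.23, 0.022, 0.097]]
    - [[-0.114, 0.047, 0.092], [0.27, 0.026, 0.114]]
    - [[-0.129, 0.0536, 0.104], [0.306, 0.029, 0.129]]
    - [[-0.141, 0.0587, 0.1136], [0.335, 0.032, 0.141]]
    - [[-0.149, 0.0618, 0.12], [0.353, 0.033, 0.149]]
    - [[-0.152, 0.063, 0.122], [0.36, 0.034, 0.152]]
    - [[-0.152, 0.063, 0.122], [0.36, 0.034, 0.152]]
    - [[-0.152, 0.063, 0.122], [0.36, 0.034, 0.152]]

```text
clock: 17.58
eef_pos: [0.638, -0.1618, 0.2997]
tool_rot: [-2.888, 0.596, 2.064]
contact_force: [-0.0, 0.5, -0.6]
gripper_width: 0.0109
gripper_force: 87.6
```

```bash
python3 - <<'E'
from h import *
s=state(); p=s['eef_pos'];print(s['clock'],p,s['contact_force'],s['joint_pos'].round(2))
t=get('top');c=get('scene'); cv2.imwrite('pics/top5.png',t['color']);cv2.imwrite('pics/scene5.png',c['color'])
R0=R.from_euler('xyz',s['tool_rot']); sp=-R0.apply(tool(0,35).inv().apply([0,0,-1])); y=-R0.apply(tool(0,35).inv().apply([0,1,0]))
print('s',sp,'y',y)
for n,d in (('top',t),('scene',c)):
    for q in (38,0,-100,-162): print(n,q,proj(d,p+sp*q/1000).round(1),end=' ')
    print('corners',[proj(d,p-sp*.162+k*.017*y).round(1).tolist() for k in(-1,1)],'tumbler rim',proj(d,[.61,-.172,.092]).round(1))
    h=cv2.cvtColor(d['color'],cv2.COLOR_BGR2HSV); m=cv2.inRange(h,(3,90,40),(22,255,230)); u,v=proj(d,p-sp*.08).astype(int)
    mm=np.zeros_like(m); mm[max(0,v-45):v+45,u-40:u+40]=m[max(0,v-45):v+45,u-40:u+40]
    for k in cv2.findContours(mm,0,1)[0]:
        if cv2.contourArea(k)>15: print(n,cv2.contourArea(k),cv2.boundingRect(k),cv2.boxPoints(cv2.minAreaRect(k)).round(1).tolist())
E
```

```text
17.575 [ 0.63800523 -0.16182846  0.29967574] [-0.03627678  0.45935341 -0.57564163] [-0.08  0.47  0.08  1.08 -0.63  1.04]
s [0.19464243 0.07120846 0.97828609] y [ 3.42299902e-01 -9.39590706e-01  2.86956476e-04]
top 38 [370.8 149.4] top 0 [370.  156.8] top -100 [368.4 173.3] top -162 [367.5 181.9] corners [[361.4, 184.2], [373.6, 179.5]] tumbler rim [364.9 183.3]
top 40.0 (364, 148, 10, 7) [[364.0, 148.0], [373.0, 148.0], [373.0, 154.0], [364.0, 154.0]]
scene 38 [298.1  70.6] scene 0 [302.   86.5] scene -100 [311.3 124.6] scene -162 [316.5 145.6] corners [[315.6, 149.6], [317.4, 141.8]] tumbler rim [315.  161.1]
scene 193.0 (297, 80, 20, 68) [[296.5, 80.0999984741211], [301.6000061035156, 78.69999694824219], [320.1000061035156, 145.60000610351562], [315.0, 147.0]]
```

step_arm:
  series:
    - [[0.003, 0.001, 0.005], [0, 0, 0]]
    - [[0.009, 0.0033, 0.013], [0, 0, 0]]
    - [[0.017, 0.0062, 0.024], [0, 0, 0]]
    - [[0.025, 0.0094, 0.036], [0, 0, 0]]
    - [[0.034, 0.0125, 0.048], [0, 0, 0]]
    - [[0.042, 0.0156, 0.06], [0, 0, 0]]
    - [[0.049, 0.018, 0.07], [0, 0, 0]]
    - [[0.053, 0.0198, 0.076], [0, 0, 0]]
    - [[0.056, 0.0208, 0.08], [0, 0, 0]]
    - [[0.056, 0.0208, 0.08], [0, 0, 0]]

```text
clock: 18.92
eef_pos: [0.6384, -0.162, 0.1996]
tool_rot: [-2.888, 0.596, 2.064]
contact_force: [-0.2, 0.8, -0.4]
gripper_width: 0.0106
gripper_force: 87.6
```

step_arm:
  series:
    - [[0.002, 0.001, 0.003], [0, 0, 0]]
    - [[0.005, 0.002, 0.0075], [0, 0, 0]]
    - [[0.008, 0.003, 0.012], [0, 0, 0]]
    - [[0.011, 0.004, 0.016], [0, 0, 0]]
    - [[0.014, 0.005, 0.02], [0, 0, 0]]
    - [[0.015, 0.0055, 0.0215], [0, 0, 0]]
    - [[0.015, 0.0055, 0.0215], [0, 0, 0]]

```text
clock: 19.8
eef_pos: [0.6383, -0.1621, 0.1729]
tool_rot: [-2.888, 0.596, 2.064]
contact_force: [0.3, -0.1, 0.0]
gripper_width: 0.0111
gripper_force: 87.6
```

```bash
python3 - <<'E'
from h import *
s=state(); print(s['clock'],s['eef_pos'],s['contact_force'],s['wrist_torque'])
t=get('top');c=get('scene'); cv2.imwrite('pics/scene6.png',c['color']);cv2.imwrite('pics/top6.png',t['color'])
c0=cv2.imread('pics/scene0.png');c1=c['color']
# tumbler shift check: template of tumbler body lower part
T=c0[172:196,298:334]; r=cv2.matchTemplate(c1[160:208,285:347],T,cv2.TM_CCOEFF_NORMED); print(cv2.minMaxLoc(r)[1],np.array(cv2.minMaxLoc(r)[3])-[13,12])
E
```

```text
19.8 [ 0.63834454 -0.1621015   0.17287927] [ 0.27410766 -0.13121421  0.02353797] [0.67322622 0.07303966 0.00516674]
0.9976984262466431 [0 0]
```

step_arm:
  series:
    - [[0.0017, 0.0006, 0.0024], [0, 0, 0]]
    - [[0.003, 0.0011, 0.0043], [0, 0, 0]]
    - [[0.003, 0.0011, 0.0043], [0, 0, 0]]

```text
clock: 20.27
eef_pos: [0.6382, -0.1621, 0.1673]
tool_rot: [-2.888, 0.596, 2.064]
contact_force: [-0.4, -0.3, -0.4]
gripper_width: 0.0109
gripper_force: 87.6
```

step_arm:
  series:
    - [[0, 0, 0], [0, 0, 0]]
    - [[0, 0, 0], [0, 0, 0]]
    - [[0, 0, 0], [0, 0, 0]]
    - [[0, 0, 0], [0, 0, 0]]
  gripper: 190
  grip_force: 20

```text
clock: 20.78
eef_pos: [0.6384, -0.1621, 0.1677]
tool_rot: [-2.889, 0.596, 2.064]
contact_force: [-0.1, -0.4, 0.4]
gripper_width: 0.0215
gripper_force: 0.0
```

step_arm:
  series:
    - [[0, 0, 0], [0, 0, 0]]
    - [[0, 0, 0], [0, 0, 0]]
    - [[0, 0, 0], [0, 0, 0]]
    - [[0, 0, 0], [0, 0, 0]]
  gripper: 100

```text
clock: 21.28
eef_pos: [0.6384, -0.1621, 0.1677]
tool_rot: [-2.888, 0.596, 2.064]
contact_force: [-0.5, 0.3, 0.2]
gripper_width: 0.0517
gripper_force: 0.0
```

step_arm:
  series:
    - [[0, 0, 0], [0, 0, 0]]
    - [[0, 0, 0], [0, 0, 0]]
    - [[0, 0, 0], [0, 0, 0]]
    - [[0, 0, 0], [0, 0, 0]]
    - [[0, 0, 0], [0, 0, 0]]
    - [[0, 0, 0], [0, 0, 0]]
  gripper: 0

```text
clock: 22.02
eef_pos: [0.6384, -0.1621, 0.1676]
tool_rot: [-2.888, 0.596, 2.064]
contact_force: [0.3, 0.3, -0.2]
gripper_width: 0.0856
gripper_force: 0.0
```

```bash
python3 - <<'E'
from h import *
s=state(); p=s['eef_pos']; print(s['clock'],p,s['contact_force'],s['gripper_width'])
t=get('top');c=get('scene')
R0=R.from_euler('xyz',s['tool_rot'])
c0=cv2.imread('pics/scene0.png');c1=c['color']
T=c0[172:196,298:334]; r=cv2.matchTemplate(c1[160:208,285:347],T,cv2.TM_CCOEFF_NORMED); print(cv2.minMaxLoc(r)[1],np.array(cv2.minMaxLoc(r)[3])-[13,12])
for n,d in(('t',t),('c',c)):
    h=cv2.cvtColor(d['color'],cv2.COLOR_BGR2HSV); m=cv2.inRange(h,(3,90,40),(22,255,230)); u,v=proj(d,[.64,-.165,.16]).astype(int)
    mm=np.zeros_like(m); mm[v-50:v+50,u-40:u+40]=m[v-50:v+50,u-40:u+40]
    for k in cv2.findContours(mm,0,1)[0]:
        if cv2.contourArea(k)>10: print(n,cv2.contourArea(k),cv2.boxPoints(cv2.minAreaRect(k)).round(1).tolist())
    print(n,'tcp',proj(d,p).round(1),'finger +y',proj(d,p+R0.apply([0,.043,0])).round(1),'-y',proj(d,p+R0.apply([0,-.043,0])).round(1))
print('tool y',R0.apply([0,1,0]).round(2),'-z',R0.apply([0,0,-1]).round(2))
E
```

```text
22.025 [ 0.63835401 -0.16210376  0.16764064] [ 0.32483694  0.2609831  -0.22263344] 0.08562457739293823
0.997505784034729 [0 0]
t 61.5 [[356.0, 155.0], [362.0, 155.0], [362.0, 171.0], [356.0, 171.0]]
t 83.0 [[324.0, 169.0], [324.0, 143.0], [329.0, 143.0], [329.0, 169.0]]
t tcp [363.9 167.9] finger +y [357.5 153.5] -y [370.4 182.8]
c 111.5 [[292.29998779296875, 131.6999969482422], [295.8999938964844, 130.1999969482422], [310.5, 166.8000030517578], [306.8999938964844, 168.1999969482422]]
c 445.5 [[258.70001220703125, 94.0], [291.6000061035156, 86.0999984741211], [297.5, 110.5999984741211], [264.6000061035156, 118.5]]
c tcp [303.1 135.7] finger +y [286.7 137.3] -y [319.9 134. ]
tool y [ 0.92  0.33 -0.21] -z [-0.04  0.6   0.8 ]
```

```bash
python3 - <<'E'
from h import *
t=get('top');c=get('scene'); s=state(); R0=R.from_euler('xyz',s['tool_rot'])
for a,b in [((359,155),(294,131)),((359,170),(308.5,167))]:
    q,e=tri(t,a,c,b); print(q.round(4),e.round(4),'tool',R0.inv().apply(q-s['eef_pos']).round(4))
h=cv2.cvtColor(c['color'],cv2.COLOR_BGR2HSV)
print(rel(s['eef_pos']+R0.apply([0,0,-.12]),R0))
E
```

```text
[ 0.6641 -0.1515  0.1804] 0.0106 tool [-0.0096  0.0246 -0.0156]
[ 0.6394 -0.1637  0.0694] 0.025 tool [0.0536 0.0208 0.0796]
[0.0, -0.0, -0.12] [0.0, 0.0, 0.0] deg 0.0
None
```

step_arm:
  series:
    - [[0, 0.006, 0], [0, 0, 0]]
    - [[0, 0.013, 0], [0, 0, 0]]
    - [[0, 0.015, -0.006], [0, 0, 0]]
    - [[0, 0.015, -0.018], [0, 0, 0]]
    - [[0, 0.015, -0.032], [0, 0, 0]]
    - [[0, 0.015, -0.05], [0, 0, 0]]
    - [[0, 0.015, -0.07], [0, 0, 0]]
    - [[0, 0.015, -0.09], [0, 0, 0]]
    - [[0, 0.015, -0.115], [0, 0, 0]]
    - [[0, 0.015, -0.14], [0, 0, 0]]
    - [[0, 0.015, -0.165], [0, 0, 0]]
    - [[0, 0.015, -0.18], [0, 0, 0]]
    - [[0, 0.015, -0.18], [0, 0, 0]]
    - [[0, 0.015, -0.18], [0, 0, 0]]

```text
clock: 23.98
eef_pos: [0.6453, -0.0496, 0.3086]
tool_rot: [-2.888, 0.596, 2.064]
contact_force: [0.1, 0.9, 0.1]
gripper_width: 0.0853
gripper_force: 0.0
```

```bash
python3 - <<'E'
from h import *
s=state(); p=s['eef_pos']; print(s['clock'],p,s['contact_force'],s['gripper_width'])
t=get('top');c=get('scene'); cv2.imwrite('pics/scene8.png',c['color'])
c0=cv2.imread('pics/scene0.png');c1=c['color']
def tm(n,x0,y0,x1,y1):
    T=c0[y0:y1,x0:x1]; r=cv2.matchTemplate(c1[y0-10:y1+10,x0-10:x1+10],T,cv2.TM_CCOEFF_NORMED); _,b,_,l=cv2.minMaxLoc(r); print(n,round(b,3),l[0]-10,l[1]-10)
tm('tumbler',298,172,334,196); tm('jarL',243,228,270,272); tm('jarR',283,180,303,207); tm('holder',190,285,236,344); tm('knob',194,252,208,270)
for n,d in(('t',t),('c',c)):
    h=cv2.cvtColor(d['color'],cv2.COLOR_BGR2HSV); m=cv2.inRange(h,(3,90,40),(22,255,230)); u,v=proj(d,[.64,-.165,.15]).astype(int)
    mm=np.zeros_like(m); mm[v-40:v+50,u-25:u+40]=m[v-40:v+50,u-25:u+40]
    for k in cv2.findContours(mm,0,1)[0]:
        if cv2.contourArea(k)>10: print(n,cv2.contourArea(k),cv2.boxPoints(cv2.minAreaRect(k)).round(1).tolist())
h=cv2.cvtColor(c1,cv2.COLOR_BGR2HSV); w=cv2.inRange(h,(0,0,195),(180,25,255)); w[:,:315]=0;w[:,365:]=0;w[:205]=0;w[250:]=0
k=max(cv2.findContours(w,0,1)[0],key=cv2.contourArea);print('bowl floor',cv2.boundingRect(k))
E
```

```text
23.975 [ 0.64534343 -0.04960047  0.30856877] [0.14248396 0.87049736 0.14968527] 0.0853308340103339
tumbler 0.998 0 0
jarL 0.551 0 0
jarR 0.997 0 0
holder 0.963 0 0
knob 0.945 5 -9
t 161.5 [[357.0, 188.0], [357.0, 155.0], [365.0, 155.0], [365.0, 188.0]]
c 134.0 [[289.70001220703125, 126.5], [294.5, 124.69999694824219], [310.79998779296875, 166.6999969482422], [305.8999938964844, 168.60000610351562]]
bowl floor (329, 220, 27, 21)
```

```bash
python3 - <<'E'
import cv2
a=cv2.imread('pics/scene0.png');b=cv2.imread('pics/scene8.png')
def tm(n,x0,y0,x1,y1):
    r=cv2.matchTemplate(b[y0-6:y1+6,x0-6:x1+6],a[y0:y1,x0:x1],cv2.TM_CCOEFF_NORMED); _,m,_,l=cv2.minMaxLoc(r); print(n,round(m,3),l[0]-6,l[1]-6)
tm('jarL label',247,246,264,270); tm('jarL cap',246,230,256,244); tm('knob',194,256,206,268); tm('holder plate',180,295,236,344)
tm('knob2',193,253,207,272)
E
```

```text
jarL label 0.997 0 0
jarL cap 0.996 0 0
knob 0.656 5 -6
holder plate 0.968 0 0
knob2 0.706 5 -6
```

```bash
python3 - <<'E'
import cv2,numpy as np
for f in('scene0','scene4','scene5','scene6','scene8'):
    d=cv2.imread(f'pics/{f}.png'); h=cv2.cvtColor(d,cv2.COLOR_BGR2HSV); m=cv2.inRange(h,(3,90,60),(22,255,255)); m[:,:192]=0;m[:,215:]=0;m[:248]=0;m[285:]=0
    print(f,[(cv2.boundingRect(k),cv2.contourArea(k)) for k in cv2.findContours(m,0,1)[0] if cv2.contourArea(k)>10], d[261,199],d[250,190])
g=cv2.cvtColor(cv2.imread('pics/scene8.png'),6)[246:290:3,184:220:2]; print('\n'.join(' '.join('%3d'%q for q in r) for r in g))
E
```

```text
scene0 [((193, 255, 14, 29), 142.5)] [ 86 140 201] [180 188 194]
scene4 [((198, 248, 12, 32), 145.0)] [190 195 199] [187 194 199]
scene5 [((198, 248, 12, 32), 148.0)] [193 201 206] [190 198 203]
scene6 [((198, 248, 12, 32), 146.0)] [207 215 218] [200 207 213]
scene8 [((198, 248, 12, 32), 147.0)] [192 199 205] [185 193 198]
193 192 194 194 192 189 191 186 171 167 168 159 164 187 195 194 193 196
194 192 192 196 195 193 188 178 175 183 172 154 125 152 192 190 195 198
198 199 196 193 194 194 189 166 170 174 165 143 109 139 191 199 197 197
196 198 200 199 202 202 199 174 142 132 122 105 112 174 199 201 200 199
196 199 200 198 198 197 199 202 193 155 103  88 140 195 200 197 200 199
201 199 202 198 198 196 198 196 198 172 117  99 128 189 197 198 200 194
184 194 197 196 195 194 196 200 197 187 137 110  96 177 196 195 186 166
164 169 179 189 197 195 193 196 203 242 192 110 104 203 233 224 193 157
135 166 168 168 176 185 190 200 244 250 167 111  95 161 238 253 238 188
 74  85 126 163 174 169 176 235 252 196 128 117  97 133 247 248 183 225
 78  78  76  84 107 155 224 252 220 130 121 118 119 226 250 192 228 201
 79  81  78  74  79 171 250 233 136 121 122 124 208 251 213 216 223 132
 69  75  73  72 147 249 242 146 125 121 123 187 252 232 191 232 148 123
 62  63  66 114 242 252 220 170 146 133 170 249 244 182 235 171 125 121
 62  59  93 228 253 253 254 254 254 252 251 250 183 226 198 124 121 124
```

```bash
python3 - <<'E'
from h import *
t=get('top');c=get('scene')
def knob(img,d,guess):
    h=cv2.cvtColor(img,cv2.COLOR_BGR2HSV); m=cv2.inRange(h,(3,90,60),(22,255,255)); u,v=proj(d,guess).astype(int)
    mm=np.zeros_like(m); mm[v-14:v+28,u-13:u+13]=m[v-14:v+28,u-13:u+13]
    k=max(cv2.findContours(mm,0,1)[0],key=cv2.contourArea); return cv2.boundingRect(k),k
S0=cv2.imread('pics/scene0.png');T0=cv2.imread('pics/top0.png')
for n,a,b in(('before',T0,S0),('now',t['color'],c['color'])):
    rt,kt=knob(a,t,[.623,.256,.15]); rs,ks=knob(b,c,[.623,.256,.15]); print(n,rt,rs)
    # knob: scene = top 12 px of blob; 
    top=ks[ks[:,0,1]<rs[1]+13][:,0]; cs=(top.min(0)+top.max(0))/2; ct=(rt[0]+5.0,rt[1]+rt[3]/2)
    print(cs,ct,tri(t,ct,c,cs), onz(c,*cs,.151).round(4))
    low=ks[ks[:,0,1]>rs[1]+rs[3]-4][:,0].mean(0); print('stem low',low,onz(c,*low,.1).round(4))
g=cv2.cvtColor(t['color'],6)
for im in(T0,t['color']):
    print('\n'.join(' '.join('%3d'%q for q in r) for r in im[168:190:2,188:224:2,0]));print()
E
```

```text
before (197, 173, 14, 9) (193, 255, 14, 29)
[198.5 261. ] (202.0, 177.5) (array([0.62341929, 0.25649346, 0.14675458]), np.float64(0.002219674253472302)) [0.6193 0.2583 0.151 ]
stem low [203.8 281.8] [0.6135 0.2658 0.1   ]
now (189, 163, 25, 42) (198, 246, 12, 34)
[203.5 252. ] (194.0, 184.0) (array([0.59907269, 0.26031473, 0.19089563]), np.float64(0.004555909743835909)) [0.6251 0.2376 0.151 ]
stem low [206.4 277.8] [0.6151 0.2563 0.1   ]
 64  64  64  65  65  64  61  63  64  59  60  62  64  62  62  63  64  65
 62  62  66  65  62  63  59  65  63  62  62  63  64  64  70  78  68  64
 66  63  62  63  61  65  63  64  61  60  65  78 109 150 169 173 130 171
 63  64  61  61  63  76  88  86  73 123 171 199 224 238 217 190 227 244
 63  63  61  64  83 101 111 103  95 196 238 236 222 220 226 155 183 216
 75  95 131 173 192 135 111 100  85 143 180 149 134 167 234 175 120 139
186 220 234 241 235 182 104  86  67  55  62  79  99 143 229 199 119 115
178 214 206 187 207 234 185 102  86  76  64  79 113 172 217 217 129 116
 60  87  88  97 171 246 243 165 129 160 189 214 229 235 232 207 178 142
 44  45  4
[... 226 characters left out ...]
  37  34  34  35  59  66  67  66  65  75  82  67  66
 57  52  49  46  44  38  34  32  36  63  92  92  82 134 172 177 134 174
 56  55  50  49  44  38  36  31  35  67 109 109 100 188 216 194 231 248
 56  53  53  47  43  43  37  32  32  53 106 107  90 170 223 159 187 221
 57  53  51  49  45  40  36  36  31  42  84  91  74 148 236 179 122 141
 56  56  50  49  45  39  38  33  34  37  68  86  64 118 231 202 121 119
 58  56  51  50  44  42  39  37  33  33  74 124 135 173 220 221 130 119
 59  56  56  50  49  45  39  36  31  35 104 213 235 240 235 211 182 145
 59  58  50  49  50  44  38  35  33  32  98 206 219 215 215 194 180 141
 59  56  55  53  48  45  41  36  36  30  59 153 187 173 146 135 137 158
```

Every other object is unmoved. But the muddler's knob moved from scene (198,261) to (203,252): the blade brushed it during the carry, and it now leans in its pocket by about 20 mm at the knob. I'll nudge it back upright with the closed fingers, since there is time.

```bash
python3 - <<'E'
from h import *
rel([.6385,.195,.30],tool(16.5,0))
E
```

```text
[0.1859, 0.0773, -0.14] [-0.185, 0.615, 0.122] deg 37.5
```

step_arm:
  series:
    - [[0.015, 0.006, -0.011], [-0.015, 0.05, 0.01]]
    - [[0.045, 0.019, -0.034], [-0.045, 0.15, 0.03]]
    - [[0.08, 0.033, -0.06], [-0.08, 0.265, 0.052]]
    - [[0.115, 0.048, -0.087], [-0.115, 0.38, 0.075]]
    - [[0.15, 0.062, -0.113], [-0.15, 0.495, 0.098]]
    - [[0.175, 0.073, -0.132], [-0.174, 0.58, 0.115]]
    - [[0.186, 0.0773, -0.14], [-0.185, 0.615, 0.122]]
    - [[0.186, 0.0773, -0.14], [-0.185, 0.615, 0.122]]
    - [[0.186, 0.0773, -0.14], [-0.185, 0.615, 0.122]]
    - [[0.186, 0.0773, -0.14], [-0.185, 0.615, 0.122]]
  gripper: 255

```text
clock: 25.42
eef_pos: [0.6387, 0.1949, 0.3004]
tool_rot: [3.141, 0.001, 1.859]
contact_force: [0.6, 0.1, 0.9]
gripper_width: -0.0001
gripper_force: 0.0
```

```bash
python3 - <<'E'
from h import *
s=state(); print(s['clock'],s['eef_pos'],s['tool_rot'],s['gripper_width'])
c=get('scene');t=get('top')
for n,d in(('c',c),('t',t)):
    h=cv2.cvtColor(d['color'],cv2.COLOR_BGR2HSV); m=cv2.inRange(h,(3,90,60),(22,255,255)); u,v=proj(d,[.623,.245,.15]).astype(int)
    mm=np.zeros_like(m); mm[v-16:v+28,u-14:u+14]=m[v-16:v+28,u-14:u+14]
    print(n,[(cv2.boundingRect(k),cv2.contourArea(k)) for k in cv2.findContours(mm,0,1)[0] if cv2.contourArea(k)>15])
rel([.6385,.195,.155],tool(16.5,0)); print(s['joint_pos'].round(2))
E
```

```text
25.425 [0.63865594 0.19488742 0.30037081] [3.14086870e+00 7.90967585e-04 1.85944755e+00] -0.00010971484392320668
c [((198, 246, 12, 34), 157.0)]
t []
[-0.0, -0.0003, 0.1455] [0.001, 0.0, 0.001] deg 0.1
[ 0.19  0.57  0.4   1.41 -0.    1.47]
```

step_arm:
  series:
    - [[0, 0, 0.03], [0, 0, 0]]
    - [[0, 0, 0.07], [0, 0, 0]]
    - [[0, 0, 0.11], [0, 0, 0]]
    - [[0, 0, 0.135], [0, 0, 0]]
    - [[0, 0, 0.145], [0, 0, 0]]
    - [[0, 0, 0.1455], [0, 0, 0]]
    - [[0, 0, 0.1455], [0, 0, 0]]

```text
clock: 26.4
eef_pos: [0.6395, 0.1956, 0.1563]
tool_rot: [3.139, 0.0, 1.86]
contact_force: [0.4, -0.0, 0.5]
gripper_width: 0.0005
gripper_force: 0.0
```

step_arm:
  series:
    - [[0.008, 0, 0], [0, 0, 0]]
    - [[0.014, 0, 0], [0, 0, 0]]
    - [[0.018, 0, 0], [0, 0, 0]]
    - [[0.021, 0, 0], [0, 0, 0]]
    - [[0.024, 0, 0], [0, 0, 0]]
    - [[0.027, 0, 0], [0, 0, 0]]
    - [[0.03, 0, 0], [0, 0, 0]]
    - [[0.033, 0, 0], [0, 0, 0]]
    - [[0.035, 0, 0], [0, 0, 0]]
    - [[0.036, 0, 0], [0, 0, 0]]
    - [[0.036, 0, 0], [0, 0, 0]]

```text
clock: 27.78
eef_pos: [0.6285, 0.23, 0.155]
tool_rot: [3.141, 0.0, 1.86]
contact_force: [-0.2, 0.9, -0.3]
gripper_width: -0.0003
gripper_force: 0.0
```

```bash
cat > k.py <<'E'
from h import *
s=state(); print(s['clock'],s['eef_pos'],s['contact_force'])
c=get('scene'); cv2.imwrite('pics/k.png',c['color']); a=cv2.imread('pics/scene0.png')
h=cv2.cvtColor(c['color'],cv2.COLOR_BGR2HSV); m=cv2.inRange(h,(3,90,60),(22,255,255)); m[:,:185]=0;m[:,216:]=0;m[:240]=0;m[285:]=0
print([(cv2.boundingRect(k),cv2.contourArea(k)) for k in cv2.findContours(m,0,1)[0] if cv2.contourArea(k)>10])
x0,y0,x1,y1=180,300,236,344; r=cv2.matchTemplate(c['color'][y0-6:y1+6,x0-6:x1+6],a[y0:y1,x0:x1],cv2.TM_CCOEFF_NORMED); _,q,_,l=cv2.minMaxLoc(r); print('holder',round(q,3),l[0]-6,l[1]-6)
E
python3 k.py
```

```text
27.775 [0.62847968 0.23004231 0.15496849] [-0.19065087  0.86411592 -0.32706458]
[((190, 258, 16, 27), 148.0)]
holder 0.99 0 0
```

step_arm:
  series:
    - [[-0.005, 0, 0], [0, 0, 0]]
    - [[-0.012, 0, 0], [0, 0, 0]]
    - [[-0.02, 0, 0], [0, 0, 0]]
    - [[-0.025, 0, 0], [0, 0, 0]]
    - [[-0.025, 0, 0], [0, 0, 0]]
    - [[-0.025, 0, 0], [0, 0, 0]]

```text
clock: 28.58
eef_pos: [0.6356, 0.2061, 0.155]
tool_rot: [3.14, -0.0, 1.86]
contact_force: [-0.4, 0.1, 0.7]
gripper_width: 0.0004
gripper_force: 0.0
```

```bash
python3 k.py; python3 - <<'E'
import cv2
for f in('scene0','k'):
    d=cv2.imread(f'pics/{f}.png'); h=cv2.cvtColor(d,cv2.COLOR_BGR2HSV); m=cv2.inRange(h,(3,90,60),(22,255,255))
    for y in range(254,288,4):
        x=[i for i in range(186,214) if m[y,i]]; print(f,y,(min(x),max(x)) if x else None,end=' | ')
    print()
E
```

```text
28.575 [0.63560546 0.20613777 0.15496907] [-0.3845113   0.09235214  0.66169124]
[((185, 264, 18, 21), 149.0)]
holder 0.989 0 0
scene0 254 None | scene0 258 (193, 203) | scene0 262 (193, 203) | scene0 266 (198, 202) | scene0 270 (200, 203) | scene0 274 (186, 204) | scene0 278 (186, 206) | scene0 282 (186, 204) | scene0 286 (186, 190) | 
k 254 None | k 258 None | k 262 None | k 266 (186, 195) | k 270 (186, 196) | k 274 (186, 195) | k 278 (193, 198) | k 282 (197, 201) | k 286 None |
```

The knob tipped over to lean the other way (scene (190,270)). I'll come from the +y side, in small checked increments, and stop at the original image position.

step_arm:
  series:
    - [[0, 0, -0.03], [0, 0, 0]]
    - [[0, 0, -0.065], [0, 0, 0]]
    - [[0, 0, -0.07], [0, 0, 0]]
    - [[0.03, 0, -0.07], [0, 0, 0]]
    - [[0.07, 0, -0.07], [0, 0, 0]]
    - [[0.105, 0, -0.07], [0, 0, 0]]
    - [[0.119, 0, -0.07], [0, 0, 0]]
    - [[0.119, 0, -0.07], [0, 0, 0]]
    - [[0.119, 0, -0.045], [0, 0, 0]]
    - [[0.119, 0, -0.015], [0, 0, 0]]
    - [[0.119, 0, 0], [0, 0, 0]]
    - [[0.119, 0, 0], [0, 0, 0]]
    - [[0.114, 0, 0], [0, 0, 0]]
    - [[0.108, 0, 0], [0, 0, 0]]
    - [[0.103, 0, 0], [0, 0, 0]]
    - [[0.1, 0, 0], [0, 0, 0]]
    - [[0.098, 0, 0], [0, 0, 0]]
    - [[0.096, 0, 0], [0, 0, 0]]
    - [[0.096, 0, 0], [0, 0, 0]]

```text
clock: 31.0
eef_pos: [0.6083, 0.298, 0.1549]
tool_rot: [3.141, 0.0, 1.86]
contact_force: [0.4, 0.5, 0.1]
gripper_width: -0.0001
gripper_force: 0.0
```

```bash
python3 k.py
```

```text
31.0 [0.60825597 0.29802816 0.15492762] [0.4080931  0.46457862 0.0909864 ]
[((197, 278, 7, 7), 19.0)]
holder 0.99 0 0
```

```bash
cat > kt.py <<'E'
from h import *
t=get('top')
for n,im in(('orig',cv2.imread('pics/top0.png')),('now',t['color'])):
    h=cv2.cvtColor(im,cv2.COLOR_BGR2HSV); m=cv2.inRange(h,(3,90,60),(22,255,255)); m[:,:180]=0;m[:,222:]=0;m[:160]=0;m[195:]=0
    print(n,[(cv2.boundingRect(k),cv2.contourArea(k)) for k in cv2.findContours(m,0,1)[0] if cv2.contourArea(k)>8])
    print('\n'.join(' '.join('%3d'%q for q in r) for r in im[170:188:2,186:218:2,2].astype(int)-im[170:188:2,186:218:2,0]))
print(state()['clock'])
E
python3 kt.py
```

```text
orig [((180, 179, 15, 9), 41.0), ((197, 173, 14, 9), 48.0)]
 11  11  13  12  10  11  11  11  11  11  10  11  11  11  10  10
 12  11  12  11  11  11  12  17  18  12  10  12   9   7   6   6
 12  12  11  12  10  14  44  73  71  45   9   6   5   3   3   3
 11  11  12  11  10  31  80  88  86  63   7   3   2   2   2   3
 11   9   8   6   5  14  67  89  86  71  15   4   5   4   4   3
 12   5   4   3   3   5  30  78  77  64  43  32  23  12   5   4
 18   8   5   4   3   4   5  14  34  25  23  32  27  16   7   4
 41  34  23  20  17  11   2   1   5   5   4   4   5   3   3   2
 40  42  42  40  42  33   2   1   2   3   2   2   3   3   4   4
now [((189, 174, 10, 9), 55.5)]
 13  12  12  13  12  12  11  12  12  10  11  11  11  11  10  11
 14  13  11  16  18  14  13  11  12  11  11  11  10   8   6   6
 12  12  36  64  70  47  16  11  10   8   6   5   5   4   3   4
  9  25  77  90  90  78  31   7   6   4   3   2   2   2   3   3
 -2  31  86  91  90  80  40  10   5   3   3   3   3   3   4   3
 -3  12  70  86  84  71  37  31  23  18  20  14   8   8   5   4
 -2  -1  29  57  55  18   5   7  26  43  43  37  25  15   8   4
 -3  -5  -2   4   8   5   0   0   4  10  10   7   5   4   2   3
 -3  -4   0   3   4   3   1   0   2   3   2   2   3   4   3   4
31.1
```

step_arm:
  series:
    - [[-0.002, 0, 0], [0, 0, 0]]
    - [[-0.004, 0, 0], [0, 0, 0]]
    - [[-0.006, 0, 0], [0, 0, 0]]
    - [[-0.008, 0, 0], [0, 0, 0]]
    - [[-0.009, 0, 0], [0, 0, 0]]
    - [[-0.01, 0, 0], [0, 0, 0]]
    - [[-0.01, 0, 0], [0, 0, 0]]

```text
clock: 31.98
eef_pos: [0.6111, 0.2885, 0.155]
tool_rot: [3.141, 0.0, 1.86]
contact_force: [-0.6, -0.2, -0.1]
gripper_width: -0.0003
gripper_force: 0.0
```

```bash
python3 kt.py | tail -10
```

```text
0  10  11  13  12  14  14  11  11  11  12  11  11  12  11  10
  0  10  12  13  18  39  43  24  13  10  12  11  11   7   6   7
 -3   3  10  16  64  85  84  68  25   9   6   6   4   3   3   4
 -4  -3   2  34  84  92  90  81  27   5   3   1   3   2   2   3
 -2  -4  -3  26  83  90  87  78  40  10   5   4   4   4   3   4
 -3  -3  -3   8  62  73  60  46  41  38  34  27  16   9   6   3
 -4  -4  -3  -3   5   9   5   3   8  17  33  40  28  18   8   4
 -4  -5  -3  -4  -1   3   0   0   3   4   6   5   5   4   3   3
 -8  -8  -3  -1   3   3   1   0   2   3   2   2   2   3   4   4
32.025
```

step_arm:
  series:
    - [[-0.001, 0, 0], [0, 0, 0]]
    - [[-0.002, 0, 0], [0, 0, 0]]
    - [[-0.003, 0, 0], [0, 0, 0]]
    - [[-0.004, 0, 0], [0, 0, 0]]
    - [[-0.005, 0, 0], [0, 0, 0]]
    - [[-0.006, 0, 0], [0, 0, 0]]
    - [[-0.0065, 0, 0], [0, 0, 0]]
    - [[-0.007, 0, 0], [0, 0, 0]]
    - [[-0.007, 0, 0], [0, 0, 0]]

```text
clock: 33.15
eef_pos: [0.6131, 0.2818, 0.1549]
tool_rot: [3.141, 0.0, 1.86]
contact_force: [0.8, 0.3, -0.5]
gripper_width: 0.0003
gripper_force: 0.0
```

```bash
python3 kt.py | tail -10
```

```text
-3  -2   9  12  13  11  12  12  12  11  13  11  12  13  11  10
 -5  -3   4  12  12  12  13  13  12  10  11  11   9   7   6   6
 -3  -4  -1   4  10  12  24  50  49  26   7   5   4   4   3   4
 -6  -3  -3  -2   1  21  71  88  85  49   5   2   3   3   2   2
 -5  -5  -3  -3  -2  32  87  91  90  72  13   4   3   4   3   3
 -4  -2  -3  -4  -4  28  84  90  86  76  46  24  17   7   5   4
 -5  -3  -2  -3  -4   4  30  50  64  48  35  39  29  15   7   5
 -3  -4  -6  -4  -3   1   2   4   9   8   6   6   5   3   3   2
 -4  -5  -7  -9  -2   2   1   0   2   2   2   2   3   3   4   4
33.2
```

step_arm:
  series:
    - [[0.001, 0, 0], [0, 0, 0]]
    - [[0.003, 0, 0], [0, 0, 0]]
    - [[0.006, 0, 0], [0, 0, 0]]
    - [[0.011, 0, 0], [0, 0, 0]]
    - [[0.018, 0, 0], [0, 0, 0]]
    - [[0.024, 0, 0], [0, 0, 0]]
    - [[0.024, 0, 0], [0, 0, 0]]

```text
clock: 34.08
eef_pos: [0.606, 0.3054, 0.1549]
tool_rot: [3.141, -0.0, 1.861]
contact_force: [-0.6, -0.4, 0.7]
gripper_width: 0.0001
gripper_force: 0.0
```

```bash
python3 kt.py | tail -10
```

```text
12  13  12  13  12  13  12  12  11  11  11  11  12  11  11  12
 13  11  12  12  13  12  13  13  12  11  11  11  10   7   5   6
 12  11  11  10  12  18  48  59  47  18   7   5   5   4   4   3
 12  11  12  11  14  51  85  88  81  28   5   3   3   3   2   3
 12  10   8   7   7  39  88  91  85  42   6   4   4   5   3   3
  3   5   4   3   3  21  75  86  80  61  35  23  17   8   4   4
 -1   2   3   4   4  10  19  39  48  32  33  38  29  15   7   4
 -3   1   3   4   3   4   2   3   6   5   6   6   5   3   2   2
 -2   1   3   4   3   3   1   0   2   3   2   2   2   4   4   4
34.125
```

The muddler now stands upright within about 2 mm of where it was. Clear off upward and make a final check.

step_arm:
  series:
    - [[0.008, 0, -0.005], [0, 0, 0]]
    - [[0.01, 0, -0.03], [0, 0, 0]]
    - [[0.01, 0, -0.07], [0, 0, 0]]
    - [[0.01, 0, -0.11], [0, 0, 0]]
    - [[0.01, 0, -0.14], [0, 0, 0]]
    - [[0.01, 0, -0.14], [0, 0, 0]]
    - [[0.01, 0, -0.14], [0, 0, 0]]
    - [[0.01, 0, -0.14], [0, 0, 0]]

```text
clock: 35.12
eef_pos: [0.6028, 0.3142, 0.2936]
tool_rot: [-3.141, 0.0, 1.86]
contact_force: [0.6, -0.3, 0.5]
gripper_width: 0.0001
gripper_force: 0.0
```

```bash
python3 k.py; python3 - <<'E'
import cv2
a=cv2.imread('pics/scene0.png');b=cv2.imread('pics/k.png')
for n,x0,y0,x1,y1 in(('tumbler',298,172,334,196),('jarL',247,246,264,270),('jarR',283,180,303,207),('knob',194,254,206,272)):
    r=cv2.matchTemplate(b[y0-6:y1+6,x0-6:x1+6],a[y0:y1,x0:x1],cv2.TM_CCOEFF_NORMED); _,m,_,l=cv2.minMaxLoc(r); print(n,round(m,3),l[0]-6,l[1]-6)
h=cv2.cvtColor(b,cv2.COLOR_BGR2HSV); w=cv2.inRange(h,(0,0,195),(180,25,255))[205:250,315:365]; print('bowl floor',cv2.boundingRect(w))
m=cv2.inRange(h,(3,90,40),(22,255,230))[110:185,280:330]; print('spatula',cv2.boundingRect(m))
E
```

```text
35.125 [0.60275469 0.31422362 0.29364632] [ 0.61198183 -0.31862344  0.4760395 ]
[((192, 254, 15, 30), 148.5)]
holder 0.991 0 0
tumbler 0.997 0 0
jarL 0.997 0 0
jarR 0.997 0 0
knob 0.95 0 0
bowl floor (13, 8, 32, 28)
spatula (11, 16, 20, 42)
```

```bash
python3 -c "
from rig import workorder
print(workorder.sign_off())"
```

```text
the job is handed in; nothing more can be done
None
```

I handed the job in at about 35 s: the bowl stands on the mat about 15 mm off its centre and the used spatula stands blade down in the tumbler. The blade knocked the muddler over to a lean while I carried it to the bowl; I pushed it back upright with the closed fingers, tipping it the other way once, and it now stands within a few millimetres of its start. The jars, tumbler and holder measure unmoved.

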